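# Set the bench magnifier over a culture dish and clamp it

## Robot

A 7-joint arm with a two-finger parallel gripper is mounted at the origin on the work surface. World frame = base frame: x ahead of the robot, y to its left, z up, the work surface at z = 0. Lengths are in m, angles in rad, forces in N, time in s.
With the tool pointing down it reaches from about 0.35 to 0.9 m from the base axis. Payload 8.1 kg.
Tool frame: the origin (TCP) lies midway between the tips of the shut fingers; the grasp point (between the pads) lies 19 mm behind it; x points along the fingers, z is the direction in which the jaws open and shut, and the axes are right-handed (so a half turn about x gives the same grasp; the last joint's range is limited). The gripper opens to 92 mm and grips with 3 to 60 N. Pads are 19 mm wide; open, the fingers measure 130 mm over their backs; the gripper's body (75 mm by 190 mm) begins 47 mm behind the grasp point.
Start: joints at [1.238, 0.434, 0.025, 1.573, -0.012, 1.134, -0.075], TCP at [0.142, -0.609, 0.188] pointing down, gripper open.
Joint ranges: [-2.62, 2.62], [-0.44, 2.09], [-1.27, 1.32], [0.08, 2.57], [-1.32, 4.46], [0.12, 2], [-2.74, 2.74]. Speed limits (rad/s): [2.22, 2.22, 3.01, 3.01, 3.14, 3.14, 3.14].

## Interface

Orientations are given as a rotation vector (axis times angle).
In Python, from cell import arm gives the robot as it stands. The module is installed in compiled form; this text tells all that it offers.
- The arm moves only by the tool move_arm, never from a script. Its argument "steps" is text: rows parted by semicolons, each of 5 numbers parted by spaces: the shift along the tool's x, y, z in m, then the turn about the tool's x in rad, then the closure in counts, from 0 (fully open) to 255 (shut). A call has 1 to 10 rows; each row is the pose to reach, as a shift and turn from the pose commanded when the call began, along the tool's axes at that moment; what a row does not reach only later rows make up. A row lasts 1/12 s, in which the tool goes at most 41.7 mm and 7.16 degrees, less where a joint would pass 70% of its speed; a pose out of reach is approached as far as the arm can. A call with a gripper value outside its range is refused whole. The fingers move at their own pace and stop on an object; "squeeze" is the grip in N (left out, the last holds). Time passes only in rows, so rows that repeat a pose let the fingers close. It gives the time, the measured TCP pose, the force and the opening at its end, in the units of the state.
- arm.observe(): the state, without advancing time (a new reading comes with each control period).
- arm.get_image(name): name is "scene" or "side" or "wrist"; returns a dict with "img" (400x640x3 uint8, blue, green, red), "z_map" (400x640 float32, m along the optical axis (not along the pixel's ray), 0 where there is no reading), "vfov" (degrees; the focal length in pixels is half the picture's height over the tangent of half this angle, whatever the lens; pixels are square), "cx", "cy" (the principal point, pixels), "extrinsics" (4x4, takes a point from camera to world coordinates). Camera axes: x right, y up, looking along -z (the intrinsics and any distortion apply to the point x, -y, -z); pixel columns grow to the right and rows downward; lengths in m; the calibration is good to about 2 mm. A picture is of the moment at which its call begins.
- arm.sign_off(): hands the job in, once; it reports no verdict.
The state is a dict: "clock": time; "joints": joint angles; "dq": joint speeds; "joint_efforts": joint torques, N m; "position": TCP position; "ee_rot": TCP orientation; "force": force on the tool from outside, world axes, zero at the start; "ft_torque": the same for the moment, N m; "width": opening from 0.0 (shut) to 1.0 (fully open).
Only numpy, scipy, OpenCV 4.12 (cv2) and the standard library are available. Lean on these libraries where they do the work, as an engineer would, in place of code of your own. Each camera call takes 0.05 s, during which the arm holds its last target.

## Task

Slide the magnifier's tube by its upright grip until the lens is centred over the culture dish, then flip the cam lever over centre, fully home, so that the tube is clamped there. Leave the dish where it lies and do not knock the things standing around.

Things in the scene. Friction and masses are not known exactly. Their poses are not given: they have to be found in the camera images.
- stand: Fixed magnifier stand, yaw varies. Origin on the bench under the clamp block; x away from the robot's side, y along the tube towards the lens, z up. Grey base plate 170 x 480 x 12 mm (x -85..85, y -140..340). Steel clamp block 46 x 50 mm at the origin, on a column; two cheeks (x within 21, y within 17 mm either side) reach z = 225 mm, the lever between them.
- lamp_head (a point): Centre of the underside of the white lamp head, a fixed box 70 x 120 x 24 mm roofing over the lever: stand x -5..65, y -60..60, z 405..429 mm, on two thin rods at x = 45, y = +-35. Because of it the lever can be reached only from the robot's side with the tool tilted, fingers pointing forward and down (22 to 40 degrees from vertical fits).
- tube (a joint): Steel tube, 22 mm thick, level along the stand's y, axis at z = 180 mm, sliding in the clamp block. Value in m, 0..0.12: how far it is slid towards +y (lens outward). Starts at 0 to 0.02. With the lever open it moves with about 2.5 N and stays where it is left; with the lever home it is clamped.
- grip (a point): Point on the axis of the upright black round grip, 24 mm in diameter, on the tube's end away from the lens; the grip reaches z = 250 mm, its part free for grasping is z = 195..250, this point is at z = 225 mm. Stand frame: x = 0, y = -235 mm + tube value. Moves with the tube. Reachable from above or with the tool tilted.
- lens (a point): Centre of the round lens, 100 mm clear diameter in a 116 mm black ring, lying level at z = 180 mm. Stand frame: x = 0, y = 170 mm + tube value. Moves with the tube.
- dish: Covered culture dish, 90 mm in diameter, 17 mm high, loose on the base plate under the line of the lens (stand x = 0 within 2 mm, y = 220 to 270 mm). Origin: centre of its underside, 12 mm above the bench.
- cam_lever (a joint): Aluminium lever on the block, swinging in the stand's y-z plane over the top. Value in rad: 0 = open (start), leaning 45 degrees from vertical to -y (grip side); 0.785 upright; 2.2 = home, 81 degrees over to +y (lens side), on its stop. The cam resists from 1.1 to 1.85, most near 1.4 (0.3 N m, 3 N at the end); past 1.85 it is over centre and stays home, short of that it springs or falls back.
- lever_tip (a point): Middle of the lever's round end, 90 mm from the pivot; moves with the lever. The lever is a bar 20 mm wide (along the stand's x) and 12 mm thick, 98 mm long from its pivot, the round end 16 mm thick and 24 mm wide. It can be pushed over from its -y side with closed fingers.
- lever_pivot (a point): Fixed pivot of the lever: stand x = 0, y = 0, z = 208.5 mm; the pivot axis is the stand's x.
- reagent_bottle: Bystander: amber bottle, 64 mm in diameter, 140 mm high, behind the stand's grip side. Origin: centre of its underside.
- dish_stack: Bystander: stack of three dishes, 90 mm in diameter, 48 mm high, behind the stand's lens side. Origin: centre of its underside.
- tip_box: Bystander: closed tip box, 86 x 126 mm, 63 mm high, on the robot's side of the stand, towards the lens. Origin: centre of its underside.
Things that resemble listed ones, but are neither listed nor needed, are in the scene too. What is shaped like the dish but purple or red is not meant.

How it is judged:
On the way, in this order (a step that is already met when the one before it is completed fails the run):
1. with the lever still open, the lens is centred over the dish (within 10 mm) (horizontal distance between lens and dish below 0.01 m and value of joint cam_lever below 0.8 rad), for 0.2 s.
2. the lever is flipped over centre, home, with the lens still over the dish (value of joint cam_lever above 2.05 rad and horizontal distance between lens and dish below 0.01 m), for 0.2 s.
At the end, for the whole second after the job is handed in: The lever is home (joint above 2.05 rad of 2.2) and the lens centre lies within 10 mm, seen from above, of the dish's centre; the dish is at rest within 10 mm of where it lay (all of step 2 and distance of dish from where it was at the start of the episode below 0.01 m and linear speed of dish below 0.02 m/s); the robot touches nothing.
It fails at once if the dish is shifted by more than 10 mm (distance of dish from where it was at the start of the episode above 0.01 m).
It fails at once if a bystander is shifted by more than 30 mm or knocked over (distance of any of reagent_bottle, dish_stack, tip_box from where it was at the start of the episode above 0.03 m or angle between any of reagent_bottle, dish_stack, tip_box's own z axis and vertical above 0.5 rad).
It also fails if it takes over 56 s, if anything falls off the work surface, if the arm or the gripper's body presses on something with over 40 N, if the wrist force passes 120 N, or if a joint passes its speed limit or range.

## Working session

There is one attempt and no reset: what is moved stays moved. The work goes in short steps, Python scripts to look and compute and a tool call to move; the robot and the scene stay as the last step left them, time stands still between calls to the robot, and variables do not carry over. Pictures are saved under pics/ and viewed, and the job is handed in when it is done.

Besides the shell and the picture viewer there is one more tool, called as name(argument=value, ...) on one line, values as JSON. move_arm: Moves the arm, as the interface text tells. Its arguments: {"type":"object","properties":{"steps":{"type":"string"},"squeeze":{"type":"number"}},"required":["steps"]}

```bash
mkdir -p pics; cat > h.py <<'E'
import numpy as np,cv2
from cell import arm
def get(n):
    d=arm.get_image(n); return d
def f(d): return 200/np.tan(np.radians(d['vfov'])/2)
def pts(d):
    F=f(d); z=d['z_map']; v,u=np.mgrid[0:400,0:640]
    P=np.stack([(u-d['cx'])/F*z,-(v-d['cy'])/F*z,-z,np.ones_like(z)],-1)
    return (P@np.array(d['extrinsics']).T)[...,:3]
def ray(d,u,v,h):
    E=np.array(d['extrinsics']);F=f(d)
    r=E[:3,:3]@np.array([(u-d['cx'])/F,-(v-d['cy'])/F,-1]); o=E[:3,3]
    return o+r*(h-o[2])/r[2]
def proj(d,p):
    E=np.array(d['extrinsics']);F=f(d); q=E[:3,:3].T@(np.array(p)-E[:3,3])
    return d['cx']+F*q[0]/-q[2], d['cy']-F*q[1]/-q[2]
E
python3 - <<'E'
from h import *
print(arm.observe())
for n in ['scene','side','wrist']:
    d=get(n); cv2.imwrite(f'pics/{n}0.png',d['img']); print(n,[ (k,d[k]) for k in d if k not in('img','z_map')])
    np.save(f'{n}0.npy',d,allow_pickle=True)
E
```

```text
{'clock': 0.0, 'joints': array([ 1.23838913,  0.4351961 ,  0.02502109,  1.57414412, -0.01164132,
        1.13401741, -0.0750979 ]), 'dq': array([ 0.00074234,  0.00014078, -0.00016942, -0.00040425, -0.00152567,
       -0.00106853, -0.00186095]), 'joint_efforts': array([-1.08259886e-03, -6.67853093e+01,  9.84764323e-01, -3.14458537e+01,
       -6.05832366e-02,  4.28650354e-02,  1.23909808e-04]), 'position': array([ 0.1421531 , -0.60799619,  0.1870441 ]), 'ee_rot': array([ 1.03931303,  1.31050989, -1.03780528]), 'force': array([0.68433773, 0.37802544, 0.01656708]), 'ft_torque': array([-0.03688913,  0.01376601, -0.03493643]), 'width': 1.0023012869525962}
scene [('vfov', 56.36902594989366), ('cx', 320.1088807689962), ('cy', 196.43216451361448), ('extrinsics', array([[-0.26076374, -0.59578209,  0.75963542,  1.33751186],
       [ 0.96534609, -0.15239938,  0.2118522 ,  0.37292678],
       [-0.01044978,  0.78855445,  0.61487615,  0.89337125],
       [ 0.        ,  0.        ,  0.        ,  1.        ]]))]
side [('vfov', 42.41507659771754), ('cx', 317.1157575373839), ('cy', 197.5474569909626), ('extrinsics', array([[ 0.97456308,  0.12615194, -0.18523631,  0.32294246],
       [-0.22395352,  0.51697231, -0.82618669, -0.9814641 ],
       [-0.00846301,  0.84665537,  0.5320743 ,  0.95241808],
       [ 0.        ,  0.        ,  0.        ,  1.        ]]))]
wrist [('vfov', 70.89887419602667), ('cx', 315.9003589207596), ('cy', 202.43768118933335), ('extrinsics', array([[ 2.27544789e-01,  9.27121694e-01,  2.97772956e-01,
         2.23784893e-01],
       [-9.73767249e-01,  2.16909899e-01,  6.87563784e-02,
        -5.89530074e-01],
       [-8.44371722e-04, -3.05606708e-01,  9.52157459e-01,
         3.83844686e-01],
       [ 0.00000000e+00,  0.00000000e+00,  0.00000000e+00,
         1.00000000e+00]]))]
```

View pics/scene0.png

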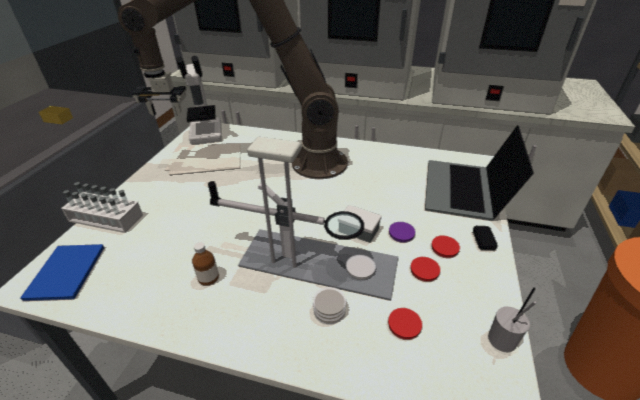

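View pics/side0.png

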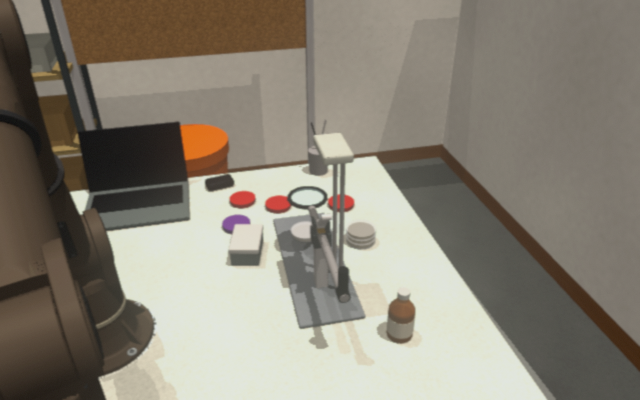

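View pics/wrist0.png

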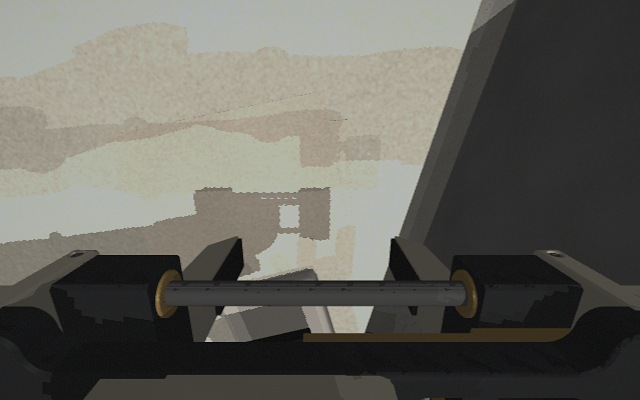

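The scene view shows the grip at about (213,193), the lens ring at (344,225), the dish at (360,267), the plate corners at (240..397, 233..292) and the lamp head at (275,150). The side view also shows the lens at (307,197) and the grip at (343,283). Next I'll measure them.

```bash
python3 - <<'E'
from h import *
ds={n:np.load(n+'0.npy',allow_pickle=True).item() for n in('scene','side')}
for n,d in ds.items():
    P=pts(d); hsv=cv2.cvtColor(d['img'],cv2.COLOR_BGR2HSV); z=d['z_map']>0
    w=z&(P[...,0]>0.2)&(P[...,0]<1)&(np.abs(P[...,1])<.6)
    def rep(name,m):
        m=m&w
        nn,l,s,c=cv2.connectedComponentsWithStats(m.astype(np.uint8))
        for i in range(1,nn):
            if s[i,4]>25:
                Q=P[l==i]; print(n,name,s[i],c[i].round(1),Q.mean(0).round(4),Q.min(0).round(3),Q.max(0).round(3))
    rep('plate',(P[...,2]>.006)&(P[...,2]<.018)&(hsv[...,2]<130)&(hsv[...,1]<60))
    rep('dark z.1-.27',(P[...,2]>.165)&(P[...,2]<.27)&(hsv[...,2]<60))
    rep('dishtop',(P[...,2]>.022)&(P[...,2]<.036))
    rep('lamp',(P[...,2]>.38)&(P[...,2]<.45)&(P[...,0]>.4))
    rep('tube',(P[...,2]>.165)&(P[...,2]<.2))
E
```

```text
scene plate [425 205  40  11 198] [444.2 209.8] [0.2147 0.5284 0.0135] [0.2   0.461 0.006] [0.227 0.599 0.018]
scene plate [121 212  22  20  74] [132.6 221.5] [ 0.554  -0.5401  0.0123] [ 0.504 -0.552  0.006] [ 0.604 -0.535  0.018]
scene plate [112 221  10   7  36] [116.8 224.5] [ 0.5799 -0.5874  0.0093] [ 0.563 -0.6    0.006] [ 0.591 -0.563  0.017]
scene plate [358 227  22  15  49] [367.8 237.1] [0.423  0.2826 0.0117] [0.364 0.25  0.006] [0.441 0.313 0.018]
scene plate [ 239  231  159   69 4696] [319.4 264.7] [0.5807 0.1536 0.0118] [ 0.478 -0.088  0.006] [0.654 0.388 0.018]
scene plate [315 311  31  13  74] [330.  319.2] [0.7627 0.2358 0.0122] [0.728 0.192 0.007] [0.773 0.27  0.018]
scene dark z.1-.27 [209 182  11  23 148] [213.2 193.2] [ 0.5664 -0.1742  0.2169] [ 0.553 -0.188  0.178] [ 0.574 -0.164  0.251]
scene dark z.1-.27 [275 205  14  19 184] [281.9 214.5] [0.5832 0.0479 0.1947] [0.576 0.027 0.165] [0.588 0.067 0.226]
scene dark z.1-.27 [324 212  40  27 244] [344.7 227.1] [0.5782 0.2312 0.1847] [0.514 0.167 0.172] [0.625 0.283 0.19 ]
scene dishtop [121 208  20  20  72] [130.8 21
[... 2206 characters left out ...]
 [0.579 0.064 0.036]
side dishtop [387 325  27  14 113] [399.5 333.5] [ 0.6983 -0.1836  0.0294] [ 0.676 -0.195  0.022] [ 0.734 -0.155  0.036]
side lamp [ 314  133   40   38 1008] [333.6 149.3] [0.5886 0.0293 0.425 ] [ 0.556 -0.016  0.38 ] [0.626 0.109 0.433]
side tube [288 186  40  34 831] [308.  198.7] [0.5643 0.2115 0.1849] [0.509 0.1   0.175] [0.622 0.28  0.194]
side tube [333 218   5  12  50] [334.8 223.4] [0.6071 0.079  0.1834] [0.602 0.076 0.166] [0.614 0.084 0.2  ]
side tube [310 225  41  78 805] [329.5 258.7] [ 0.5571 -0.0582  0.1874] [ 0.539 -0.198  0.165] [0.584 0.075 0.2  ]
side tube [339 233   5  14  60] [341.  239.3] [0.6048 0.0095 0.1828] [0.6   0.003 0.165] [0.611 0.017 0.2  ]
```

```bash
python3 - <<'E'
from h import *
def circ(p):
    A=np.c_[2*p[:,:2],np.ones(len(p))];s=np.linalg.lstsq(A,(p[:,:2]**2).sum(1),rcond=None)[0]
    return s[0],s[1],np.sqrt(s[2]+s[0]**2+s[1]**2)
for n in('scene','side'):
    d=np.load(n+'0.npy',allow_pickle=True).item(); P=pts(d);z=d['z_map'];g=d['img'].max(2)
    w=(z>0)&(P[...,0]>.45)&(P[...,0]<.68)
    # ring: dark pixels
    m=w&(g<70)&(P[...,2]>.165)&(P[...,2]<.2)&(P[...,1]>.155)&(P[...,1]<.30)
    v,u=np.nonzero(m)
    r=np.array([ray(d,a,b,.183) for a,b in zip(u,v)])[:,:2]
    h=cv2.convexHull(r.astype(np.float32))[:,0]
    print(n,'ring all',circ(r),'hull enc',cv2.minEnclosingCircle(h),'depth',circ(P[m]), np.median(P[m][:,2]))
    m=w&(P[...,2]>.022)&(P[...,2]<.036)&(P[...,1]>.2)&(P[...,1]<.34)
    v,u=np.nonzero(m); Q=P[m].astype(np.float32); print(' dish depth enc',cv2.minEnclosingCircle(Q[:,:2].copy()),np.median(Q[:,2]))
    r=np.array([ray(d,a,b,.029) for a,b in zip(u,v)]).astype(np.float32); print(' dish ray enc',cv2.minEnclosingCircle(r[:,:2].copy()))
    m=w&(P[...,2]>.2)&(P[...,2]<.248)&(P[...,1]<-.13)&(g<70); Q=P[m].astype(np.float64)
    print(' grip',circ(Q),Q.mean(0),Q.min(0),Q.max(0))
    m=w&(P[...,2]>.006)&(P[...,2]<.018)&(P[...,1]>-.12)&(P[...,1]<.42)
    Q=P[m].astype(np.float32)
    print(' plate rect',cv2.minAreaRect(Q[:,:2].copy()))
    m=w&(P[...,2]>.405)&(P[...,2]<.435);Q=P[m].astype(np.float32);print(' lamp',cv2.minAreaRect(Q[:,:2].copy()))
    m=w&(P[...,2]>.17)&(P[...,2]<.2)&(((P[...,1]>-.15)&(P[...,1]<.0))|((P[...,1]>.1)&(P[...,1]<.15)))&(P[...,0]<.585)&(P[...,0]>.54)
    Q=P[m];a=np.polyfit(Q[:,1],Q[:,0],1);print(' tube',len(Q),a,np.polyval(a,0))
    m=(z>0)&(P[...,2]>.23)&(P[...,2]<.3)&(P[...,1]>-.1)&(P[...,1]<.1)&(P[...,0]<.59)&(P[...,0]>.5)
    Q=P[m];print(' lever',len(Q),Q.mean(0),Q[Q[:,1].argsort()][::max(1,len(Q)//8)].round(3).tolist())
E
```

```text
scene ring all (np.float64(0.5671235204082047), np.float64(0.22622523791494323), np.float64(0.05188977346839325)) hull enc ((0.5683531165122986, 0.22648951411247253), 0.05793309956789017) depth (np.float64(0.5688015570147648), np.float64(0.22657121996005095), np.float64(0.05146532887146569)) 0.184840798953957
 dish depth enc ((0.5676301717758179, 0.2842106521129608), 0.046495236456394196) 0.02873487
 dish ray enc ((0.570825457572937, 0.28375715017318726), 0.047562941908836365)
 grip (np.float64(0.561886842156141), np.float64(-0.17591886777536386), np.float64(0.008088835896098021)) [ 0.56598613 -0.17360084  0.22486048] [ 0.5531764  -0.18652085  0.20022809] [ 0.57145831 -0.16479369  0.24797634]
 plate rect ((0.5684677362442017, 0.14999699592590332), (0.48026204109191895, 0.1899217665195465), 87.9120101928711)
 lamp ((0.5936158895492554, 0.0500459223985672), (0.1193782240152359, 0.07205204665660858), 89.59597778320312)
 tube 428 [0.01671375 0.56700213] 0.567002130588809
 lever 132 [0.5652643  0.01210593 0.25173137] [[0.572, -0.021, 0.272], [0.57, -0.012, 0.276], [0.57, 0.004, 0.261], [0.572, 0.009, 0.25], [0.559, 0.014, 0.252], [0.562, 0.018, 0.248], [0.571, 0.023, 0.234], [0.569, 0.029, 0.237], [0.57, 0.035, 0.232]]Traceback (most recent call last):
  File "<stdin>", line 11, in <module>
IndexError: too many indices for array: array is 1-dimensional, but 2 were indexed
```

```bash
python3 - <<'E'
from h import *
for n in('scene','side'):
    d=np.load(n+'0.npy',allow_pickle=True).item(); P=pts(d);z=d['z_map'];g=d['img'].max(2)
    w=(z>0)&(P[...,0]>.45)&(P[...,0]<.68)
    m=w&(P[...,2]>.165)&(P[...,2]<.2)&(P[...,1]>.155)&(P[...,1]<.30)
    v,u=np.nonzero(m)
    print(n)
    for lo in (.165,):
        r=np.array([ray(d,a,b,.18) for a,b in zip(u,v)]).astype(np.float32)[:,:2]
        h=cv2.convexHull(r)[:,0]; h=h[h[:,1]>.19]
        print(' ring ext',h.min(0),h.max(0)); A=np.c_[2*h,np.ones(len(h))].astype(float);s=np.linalg.lstsq(A,(h.astype(float)**2).sum(1),rcond=None)[0];print(' ring',s[:2],np.sqrt(s[2]+s[:2]@s[:2]))
    m=w&(P[...,2]>.022)&(P[...,2]<.036)&(P[...,1]>.2)&(P[...,1]<.34)
    v,u=np.nonzero(m);Q=P[m].astype(np.float32); print(' dish',cv2.minEnclosingCircle(Q[:,:2].copy()))
    r=np.array([ray(d,a,b,.029) for a,b in zip(u,v)]).astype(np.float32); print(' dish ray enc',cv2.minEnclosingCircle(r[:,:2].copy()))
    m=w&(P[...,2]>.405)&(P[...,2]<.435);Q=P[m].astype(np.float32);print(' lamp',cv2.minAreaRect(Q[:,:2].copy()))
    m=(z>0)&(P[...,2]>.2)&(P[...,2]<.26)&(P[...,1]<-.1)&(P[...,1]>-.25)&(P[...,0]>.5)&(P[...,0]<.62);v,u=np.nonzero(m)
    Q=P[m];print(' grip',len(Q),Q.mean(0),Q.min(0),Q.max(0))
    # grip top centre: silhouette bounds by row ->ray mid columns at height z of that row
    for row in range(v.min(),v.max()+1,3):
        c=u[v==row]; print('   row',row,c.min(),c.max(),ray(d,(c.min()+c.max())/2,row,P[row,int(c.mean()),2]).round(4))
    m=(z>0)&(P[...,2]>.23)&(P[...,2]<.3)&(P[...,1]>-.1)&(P[...,1]<.1)&(P[...,0]<.59)&(P[...,0]>.5)
    Q=P[m];print(' lever',len(Q),Q[Q[:,1].argsort()][::max(1,len(Q)//6)].round(3).tolist())
    b=(z>0)&(P[...,2]>.03)&(P[...,2]<.3)
    for nm,x0,x1,y0,y1 in(('bottle',.6,.85,-.3,0),('stack',.66,.85,.12,.32),('tip',.3,.48,.1,.4)):
        Q=P[b&(P[...,0]>x0)&(P[...,0]<x1)&(P[...,1]>y0)&(P[...,1]<y1)];print(nm,Q.min(0),Q.max(0))
E
```

```text
sceneTraceback (most recent call last):
  File "<stdin>", line 10, in <module>
cv2.error: OpenCV(4.12.0) /io/opencv/modules/imgproc/src/convhull.cpp:143: error: (-215:Assertion failed) total >= 0 && (depth == CV_32F || depth == CV_32S) in function 'convexHull'
```

```bash
cat > m.py <<'E'
from h import *
import sys
def meas(d,n):
    P=pts(d);z=d['z_map'];g=d['img'].max(2)
    w=(z>0)&(P[...,0]>.45)&(P[...,0]<.68)
    m=w&(P[...,2]>.165)&(P[...,2]<.2)&(P[...,1]>.155)&(P[...,1]<.37)
    v,u=np.nonzero(m)
    print(n)
    r=np.ascontiguousarray(np.array([ray(d,a,b,.18) for a,b in zip(u,v)])[:,:2],dtype=np.float32)
    h=cv2.convexHull(r)[:,0]; h=h[h[:,1]>h[:,1].max()-.1]
    A=np.c_[2*h,np.ones(len(h))].astype(float);s=np.linalg.lstsq(A,(h.astype(float)**2).sum(1),rcond=None)[0];print(' ring',h.min(0),h.max(0),s[:2],np.sqrt(s[2]+s[:2]@s[:2]))
    m=w&(P[...,2]>.022)&(P[...,2]<.036)&(P[...,1]>.2)&(P[...,1]<.34)
    v,u=np.nonzero(m);Q=P[m].astype(np.float32); print(' dish',cv2.minEnclosingCircle(Q[:,:2].copy()))
    r=np.array([ray(d,a,b,.029) for a,b in zip(u,v)]).astype(np.float32); print(' dish ray enc',cv2.minEnclosingCircle(r[:,:2].copy()))
if __name__=='__main__':
  for n in('scene','side'):
    d=np.load(n+'0.npy',allow_pickle=True).item(); meas(d,n)
    P=pts(d);z=d['z_map']; w=(z>0)&(P[...,0]>.45)&(P[...,0]<.68)
    m=w&(P[...,2]>.405)&(P[...,2]<.435);Q=P[m].astype(np.float32);print(' lamp',cv2.minAreaRect(Q[:,:2].copy()))
    m=(z>0)&(P[...,2]>.2)&(P[...,2]<.26)&(P[...,1]<-.1)&(P[...,1]>-.25)&(P[...,0]>.5)&(P[...,0]<.62);v,u=np.nonzero(m)
    Q=P[m];print(' grip',len(Q),Q.mean(0),Q.min(0),Q.max(0))
    for row in range(v.min(),v.max()+1,3):
        c=u[v==row]; print('   row',row,c.min(),c.max(),ray(d,(c.min()+c.max())/2,row,P[row,int(c.mean()),2]).round(4))
    m=(z>0)&(P[...,2]>.23)&(P[...,2]<.3)&(P[...,1]>-.1)&(P[...,1]<.1)&(P[...,0]<.59)&(P[...,0]>.5)
    Q=P[m];print(' lever',len(Q),Q[Q[:,1].argsort()][::max(1,len(Q)//6)].round(3).tolist())
    b=(z>0)&(P[...,2]>.03)&(P[...,2]<.3)
    for nm,x0,x1,y0,y1 in(('bottle',.6,.85,-.3,0),('stack',.66,.85,.12,.32),('tip',.3,.48,.1,.4)):
        Q=P[b&(P[...,0]>x0)&(P[...,0]<x1)&(P[...,1]>y0)&(P[...,1]<y1)];print(nm,Q.min(0),Q.max(0))
E
python3 m.py
```

```text
scene
 ring [0.5041112  0.19200644] [0.6245998 0.2843587] [0.5642724  0.22545455] 0.05890352741251288
 dish ((0.5676301717758179, 0.2842106521129608), 0.046495236456394196)
 dish ray enc ((0.570825457572937, 0.28375715017318726), 0.047562941908836365)
 lamp ((0.5936158895492554, 0.0500459223985672), (0.1193782240152359, 0.07205204665660858), 89.59597778320312)
 grip 140 [ 0.56346488 -0.17403976  0.22934839] [ 0.5470846  -0.18819618  0.20022809] [ 0.57145831 -0.16479369  0.25141554]
   row 181 210 214 [ 0.5506 -0.1797  0.2503]
   row 184 208 215 [ 0.5611 -0.1764  0.2472]
   row 187 209 216 [ 0.5685 -0.1702  0.2426]
   row 190 209 217 [ 0.5688 -0.1707  0.2317]
   row 193 210 218 [ 0.5679 -0.1703  0.2199]
   row 196 211 218 [ 0.5653 -0.1728  0.2061]
 lever 132 [[0.572, -0.021, 0.272], [0.558, -0.0, 0.266], [0.573, 0.008, 0.261], [0.57, 0.014, 0.239], [0.568, 0.02, 0.249], [0.566, 0.027, 0.238]]
bottle [ 0.68250177 -0.18575238  0.03001532] [ 0.74309382 -0.1251872   0.14369177]
stack [0.68268033 0.18151851 0.03018569] [0.77437514 0.26951828 0.05340824]
tip [0.3298902  0.18873419 0.0301357
[... 609 characters left out ...]

   row 272 338 348 [ 0.554  -0.1895  0.2519]
   row 275 338 348 [ 0.5541 -0.1897  0.2439]
   row 278 338 348 [ 0.5545 -0.1887  0.2348]
   row 281 338 348 [ 0.555  -0.1877  0.2256]
   row 284 338 348 [ 0.5539 -0.1918  0.221 ]
   row 287 338 348 [ 0.5545 -0.1904  0.2113]
   row 290 340 345 [ 0.5551 -0.1853  0.1982]
 lever 102 [[0.552, -0.028, 0.28], [0.549, -0.021, 0.271], [0.571, -0.019, 0.28], [0.555, -0.016, 0.275], [0.554, -0.01, 0.259], [0.566, 0.007, 0.243]]
bottle [ 0.67588017 -0.19638793  0.03007228] [ 0.73813703 -0.13846989  0.14608439]
stack [0.68286958 0.1754125  0.03009939] [0.77234658 0.27206186 0.0558155 ]
tip [0.33063791 0.1701303  0.03014409] [0.44101223 0.31509436 0.06936946]
```

```bash
python3 - <<'E'
from h import *
from scipy.spatial.transform import Rotation as R
o=arm.observe(); M=R.from_rotvec(o['ee_rot']).as_matrix(); print(M.round(4)); print(o['clock'])
E
```

```text
[[-4.000e-04  9.737e-01  2.277e-01]
 [ 1.200e-03  2.277e-01 -9.737e-01]
 [-1.000e+00 -1.000e-04 -1.200e-03]]
0.15
```

```bash
python3 - <<'E'
from h import *
from scipy.spatial.transform import Rotation as R
o=arm.observe(); M=R.from_rotvec(o['ee_rot']).as_matrix(); p=o['position']
for n in('scene','side','wrist'):
    d=np.load(n+'0.npy',allow_pickle=True).item(); P=pts(d); T=(P-p)@M
    m=(d['z_map']>0)&(np.abs(T[...,1])<.25)&(np.abs(T[...,2])<.25)&(T[...,0]<.03)&(T[...,0]>-.6)
    if not m.any(): continue
    v,u=np.nonzero(m);print(n,m.sum(),u.min(),u.max(),v.min(),v.max())
    Q=T[m]
    for b in np.arange(.02,-.6,-.02):
        q=Q[(Q[:,0]<=b)&(Q[:,0]>b-.02)]
        if len(q)>3: print(f'{b:.2f}',len(q),'y',np.percentile(q[:,1],[2,98]).round(3),'z',np.percentile(q[:,2],[2,98]).round(3))
d=np.load('scene0.npy',allow_pickle=True).item()
im=d['img'][0:160,80:280]; cv2.imwrite('pics/grip_zoom.png',cv2.resize(im,None,fx=4,fy=3.7,interpolation=cv2.INTER_CUBIC)[:600,:800])
E
```

```text
scene 4475 118 203 0 115
0.02 15 y [-0.22  -0.194] z [-0.082 -0.043]
0.00 42 y [-0.223 -0.191] z [-0.083 -0.043]
-0.02 46 y [-0.218 -0.173] z [-0.082 -0.031]
-0.04 86 y [-0.215  0.013] z [-0.081  0.06 ]
-0.06 107 y [-0.215  0.018] z [-0.081  0.061]
-0.08 89 y [-0.197  0.017] z [-0.092  0.062]
-0.10 204 y [-0.211  0.041] z [-0.096  0.08 ]
-0.12 353 y [-0.238  0.041] z [-0.1    0.085]
-0.14 377 y [-0.199  0.039] z [-0.103  0.09 ]
-0.16 170 y [-0.19   0.031] z [-0.11   0.014]
-0.18 152 y [-0.18  0.04] z [-0.113  0.012]
-0.20 242 y [-0.175  0.042] z [-0.114  0.027]
-0.22 93 y [-0.007  0.047] z [-0.043  0.027]
-0.24 138 y [-0.007  0.046] z [-0.043  0.03 ]
-0.26 134 y [-0.006  0.044] z [-0.042  0.029]
-0.28 138 y [-0.005  0.045] z [-0.042  0.027]
-0.30 152 y [-0.006  0.045] z [-0.041  0.028]
-0.32 143 y [-0.006  0.043] z [-0.041  0.029]
-0.34 145 y [-0.005  0.045] z [-0.043  0.028]
-0.36 141 y [-0.016  0.055] z [-0.044  0.028]
-0.38 211 y [0.013 0.057] z [-0.077  0.039]
-0.40 304 y [0.005 0.058] z [-0.115  0.042]
-0.42 394 y [0.004 0.058] z [-0.156  0.038]
-0.44 454 y [0.    0.054] z [-0.1
[... 350 characters left out ...]
7 y [-0.017  0.054] z [0.009 0.046]
-0.44 4690 y [-0.012  0.051] z [-0.027  0.035]
-0.46 3324 y [-0.006  0.046] z [-0.11   0.002]
-0.48 2402 y [-0.003  0.035] z [-0.224 -0.043]
-0.50 1775 y [0.001 0.037] z [-0.221 -0.089]
-0.52 1157 y [0.006 0.037] z [-0.235 -0.138]
-0.54 646 y [0.01  0.029] z [-0.248 -0.188]
-0.56 97 y [0.014 0.023] z [-0.25  -0.231]
wrist 80800 0 639 236 399
-0.02 60 y [-0.008  0.011] z [-0.049  0.05 ]
-0.04 1387 y [-0.008  0.012] z [-0.06  0.06]
-0.06 1891 y [-0.002  0.012] z [-0.062  0.062]
-0.08 1465 y [-0.01   0.012] z [-0.06  0.06]
-0.10 8835 y [-0.     0.037] z [-0.083  0.084]
-0.12 32292 y [0.018 0.037] z [-0.08   0.081]
-0.14 34870 y [0.019 0.037] z [-0.071  0.073]
```

View pics/grip_zoom.png

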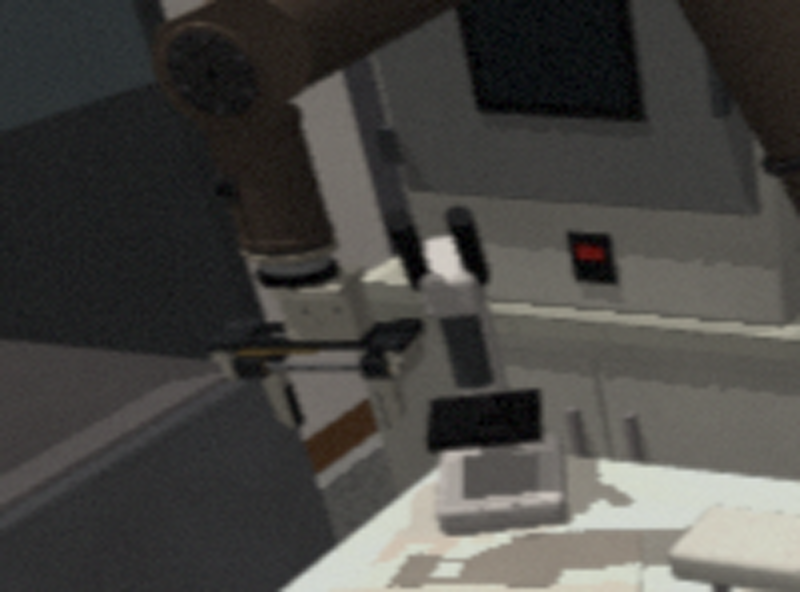

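```bash
python3 - <<'E'
from h import *
d=np.load('scene0.npy',allow_pickle=True).item(); P=pts(d);z=d['z_map']
m=(z>0)&(P[...,2]>.06)&(P[...,2]<.6)
H=np.zeros((14,20))
for x,y,h in P[m]:
    i=int((x-.1)/.05);j=int((y+.7)/.05)
    if 0<=i<14 and 0<=j<20:H[i,j]=max(H[i,j],h)
print('cols y',[round(-.7+.05*j,2) for j in range(20)])
for i in range(14):print(round(.1+.05*i,2),(H[i]*100).round().astype(int))
E
```

```text
cols y [-0.7, -0.65, -0.6, -0.55, -0.5, -0.45, -0.4, -0.35, -0.3, -0.25, -0.2, -0.15, -0.1, -0.05, 0.0, 0.05, 0.1, 0.15, 0.2, 0.25]
0.1 [34 31 55 60 60  0  0  0  0  0 60 60 56 40 34 33  0  0  0  0]
0.15 [34 60 60 60  0  0  0  0  0  0  0  0  0  0  0  0  0  0  0  0]
0.2 [33 60  0  0  0  0  0  0  0  0  0  0  0  0  0  0  0  0  0  0]
0.25 [0 0 0 0 0 0 0 0 0 0 0 0 0 0 0 0 0 0 0 0]
0.3 [0 0 0 0 0 0 0 0 0 0 0 0 0 0 0 0 0 6 7 6]
0.35 [0 0 0 0 0 0 0 0 0 0 0 0 0 0 0 0 0 6 7 7]
0.4 [0 0 0 0 0 0 0 0 0 0 0 0 0 0 0 0 0 0 0 7]
0.45 [6 0 0 0 0 0 0 0 0 0 0 0 0 0 0 0 0 0 0 0]
0.5 [13 13 13  7  0  0  0  0  0  0 25  0  0  0 23 22  0 19 19 19]
0.55 [13 13 13  7  0  0  0  0  0  0 25 19 19 43 43 43 43 19 19 19]
0.6 [ 7  7  7  7  0  0  0  0  0  0  0  0  0 43 43 43 43 19 19 19]
0.65 [ 0  0  0  0  0  0  0  0  0  0 14 14  0  0  0  0  0  0  0  0]
0.7 [ 0  0  0  0  0  0  0  0  0  0 14 14  0  0  0  0  0  0  0  0]
0.75 [0 0 0 0 0 0 0 0 0 0 0 0 0 0 0 0 0 0 0 0]
```

move_arm(steps="-0.16 0 0 0 0; -0.16 0 0 0 0; -0.16 0 0 -0.3 0; -0.16 0 0 -0.6 0; -0.16 0 0 -0.9 0; -0.16 0 0 -1.2 0")

```text
clock: 0.65
position: [0.1427, -0.6097, 0.3506]
ee_rot: [0.649, 1.467, -0.655]
force: [0.2, 1.0, -0.7]
width: 0.999
```

```bash
cat > t.py <<'E'
from h import *
from scipy.spatial.transform import Rotation as R
import sys
a=list(map(float,sys.argv[1:]))
o=arm.observe(); M=R.from_rotvec(o['ee_rot']).as_matrix()
print('p',o['position'].round(4),'q',o['joints'].round(3),'F',o['force'].round(1),'tau',o['ft_torque'].round(2),'w',round(o['width'],3),'t',o['clock'])
print('tilt deg',np.degrees(np.arccos(-M[2,0])).round(2)); print(M.round(3).tolist())
if a:
    print('tool shift',(M.T@(np.array(a[:3])-o['position'])).round(4))
    # turn to bring tool z to world +x dir projected
    zx=M.T@np.array([1,-.02,0]); print('turn to z=+X',np.arctan2(-zx[1],zx[2]).round(3))
E
python3 t.py .559 -.178 .35
```

```text
p [ 0.1427 -0.6097  0.3506] q [ 1.291  0.361 -0.054  1.289  0.019  1.487  0.404] F [ 0.2  1.  -0.7] tau [-0.   -0.   -0.01] w 0.999 t 0.65
tilt deg 0.28
[[0.001, 0.741, 0.671], [-0.005, 0.671, -0.741], [-1.0, -0.002, 0.004]]
tool shift [-0.0008  0.5983 -0.0406]
turn to z=+X -0.815
```

move_arm(steps="0 0.3 -0.02 -0.815 0; 0 0.5983 -0.0406 -0.815 0; 0 0.5983 -0.0406 -0.815 0; 0 0.5983 -0.0406 -0.815 0; 0 0.5983 -0.0406 -0.815 0; 0 0.5983 -0.0406 -0.815 0; 0 0.5983 -0.0406 -0.815 0; 0 0.5983 -0.0406 -0.815 0; 0 0.5983 -0.0406 -0.815 0; 0 0.5983 -0.0406 -0.815 0")

```text
clock: 1.48
position: [0.4342, -0.3088, 0.3478]
ee_rot: [0.021, 1.571, -0.021]
force: [1.1, -1.4, -0.6]
width: 1.002
```

```bash
python3 t.py .559 -.178 .35
```

```text
p [ 0.4342 -0.3088  0.3478] q [ 0.841  0.225 -0.409  1.498  0.09   1.437  0.402] F [ 1.1 -1.4 -0.6] tau [-0.03 -0.19 -0.04] w 1.002 t 1.4833
tilt deg 0.02
[[-0.0, 0.026, 1.0], [-0.0, 1.0, -0.026], [-1.0, -0.0, -0.0]]
tool shift [-0.0022  0.134   0.1213]
turn to z=+X -0.006
```

move_arm(steps="0 0.134 0.1213 0 0; 0 0.134 0.1213 0 0; 0 0.134 0.1213 0 0; 0 0.134 0.1213 0 0; 0 0.134 0.1213 0 0; 0 0.134 0.1213 0 0; 0 0.134 0.1213 0 0")

```text
clock: 2.07
position: [0.5582, -0.179, 0.3472]
ee_rot: [0.019, 1.572, -0.019]
force: [-0.7, 0.3, -0.1]
width: 0.997
```

```bash
python3 t.py .559 -.178 .206; python3 - <<'E'
from h import *
for n in ('wrist','side'):
    d=get(n); cv2.imwrite(f'pics/{n}1.png',d['img']); np.save(f'{n}1.npy',d,allow_pickle=True)
E
```

```text
p [ 0.5582 -0.179   0.3472] q [ 0.556  0.334 -0.482  1.367  0.153  1.479  0.058] F [-0.7  0.3 -0.1] tau [-0.06 -0.09  0.06] w 0.997 t 2.0667
tilt deg 0.07
[[-0.001, 0.024, 1.0], [0.0, 1.0, -0.024], [-1.0, 0.0, -0.001]]
tool shift [0.1412 0.001  0.0009]
turn to z=+X -0.004
```

View pics/wrist1.png

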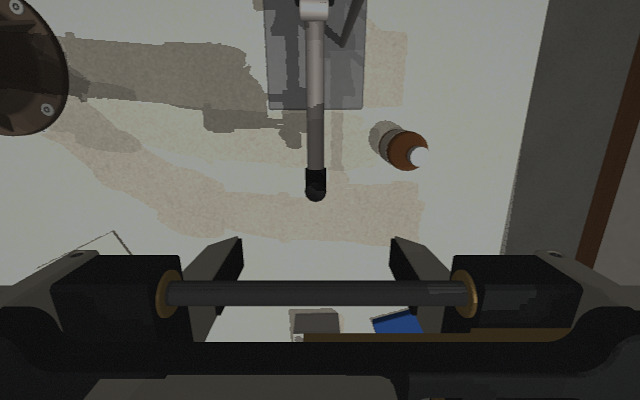

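View pics/side1.png

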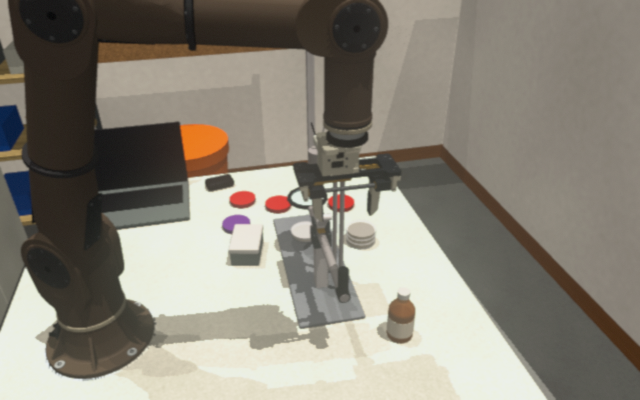

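The wrist view shows the black grip's top at about (316,190), between the jaws laterally. I'll fix its position from this view by casting a ray to z = 0.25.

```bash
python3 - <<'E'
from h import *
d=np.load('wrist1.npy',allow_pickle=True).item(); P=pts(d)
m=np.zeros((400,640),bool); m[160:205,300:332]=True
m&=(d['z_map']>0)&(P[...,2]>.246)&(P[...,2]<.26)&(d['img'].max(2)<70)
Q=P[m].astype(np.float32);print(len(Q),cv2.minEnclosingCircle(Q[:,:2].copy()),np.median(Q[:,2]))
v,u=np.nonzero(m);r=np.array([ray(d,a,b,.25) for a,b in zip(u,v)]);print(r.min(0),r.max(0))
for row in (170,180,190,196):
    c=np.nonzero(d['img'][row,290:345].max(1)<70)[0]+290; print(row,c.min(),c.max())
# tube line
m=(d['z_map']>0)&(P[...,2]>.18)&(P[...,2]<.2)&(P[...,1]>-.15)&(P[...,1]<0)&(abs(P[...,0]-.56)<.03)
Q=P[m];print('tube',len(Q),np.polyfit(Q[:,1],Q[:,0],1), np.median(Q[:,2]))
m=(d['z_map']>0)&(P[...,2]>.006)&(P[...,2]<.018)&(P[...,1]>-.12)&(P[...,1]<.2)&(abs(P[...,0]-.56)<.13)
Q=P[m].astype(np.float32);print(cv2.minAreaRect(Q[:,:2].copy()),Q.min(0),Q.max(0))
E
```

```text
337 ((0.5577301979064941, -0.17800994217395782), 0.011496796272695065) 0.24966201
[ 0.54690717 -0.18879656  0.25      ] [ 0.56867479 -0.1661969   0.25      ]
170 306 325
180 306 325
190 305 325
196 306 324
tube 2472 [0.01690325 0.56072785] 0.18908159941485714
((0.5604342222213745, -0.006379477679729462), (0.16838432848453522, 0.1707572489976883), 88.62348175048828) [ 0.47441024 -0.09246869  0.00607895] [0.64683783 0.0798394  0.01649057]
```

move_arm(steps="0.141 0.001 0 0 0; 0.141 0.001 0 0 0; 0.141 0.001 0 0 0; 0.141 0.001 0 0 0; 0.141 0.001 0 0 0; 0.141 0.001 0 0 255; 0.141 0.001 0 0 255; 0.141 0.001 0 0 255; 0.141 0.001 0 0 255; 0.141 0.001 0 0 255", squeeze=20)

```text
clock: 3.0
position: [0.5589, -0.1789, 0.2081]
ee_rot: [0.02, 1.569, -0.021]
force: [-0.7, -0.1, 0.2]
width: 0.688
```

```bash
python3 t.py .559 -.178 .206
```

```text
p [ 0.5589 -0.1789  0.2081] q [ 0.56   0.402 -0.478  1.612  0.197  1.173  0.012] F [-0.7 -0.1  0.2] tau [ 0.   -0.09 -0.01] w 0.688 t 3.0
tilt deg 0.13
[[0.002, 0.026, 1.0], [-0.001, 1.0, -0.026], [-1.0, -0.001, 0.002]]
tool shift [0.0021 0.0009 0.0001]
turn to z=+X -0.006
```

move_arm(steps="0 0 0 0 255; 0 0 0 0 255; 0 0 0 0 255; 0 0 0 0 255; 0 0 0 0 255; 0 0 0 0 255")

```text
clock: 3.5
position: [0.5576, -0.1786, 0.2066]
ee_rot: [0.021, 1.572, -0.021]
force: [-11.7, 1.0, 4.2]
width: 0.25
```

move_arm(steps="0 0.006 -0.001 0 255; 0 0.013 -0.001 0 255; 0 0.020 -0.001 0 255; 0 0.027 -0.0015 0 255; 0 0.034 -0.0015 0 255; 0 0.041 -0.0015 0 255; 0 0.048 -0.0015 0 255; 0 0.053 -0.0015 0 255; 0 0.057 -0.0015 0 255; 0 0.057 -0.0015 0 255")

```text
clock: 4.33
position: [0.5583, -0.1199, 0.2068]
ee_rot: [0.02, 1.57, -0.018]
force: [3.0, 2.1, -3.4]
width: 0.246
```

```bash
python3 t.py; python3 - <<'E'
from m import *
for n in ('scene','side'):
    d=get(n); cv2.imwrite(f'pics/{n}2.png',d['img']); np.save(f'{n}2.npy',d,allow_pickle=True); meas(d,n)
E
```

```text
p [ 0.5583 -0.1199  0.2068] q [ 0.483  0.382 -0.499  1.649  0.194  1.161 -0.088] F [ 3.   2.1 -3.4] tau [ 0.48 -0.92 -0.05] w 0.246 t 4.3333
tilt deg 0.06
[[0.0, 0.025, 1.0], [0.001, 1.0, -0.025], [-1.0, 0.001, 0.0]]
scene
 ring [0.50586027 0.254395  ] [0.6253451  0.34251317] [0.56563071 0.28454621] 0.05880174499225293
 dish ((0.5673688054084778, 0.2823248505592346), 0.04680567607283592)
 dish ray enc ((0.570825457572937, 0.28375715017318726), 0.047562941908836365)
side
 ring [0.5090931 0.2621523] [0.6150743 0.350039 ] [0.56666512 0.29086381] 0.057515613015183105
 dish ((0.5538341999053955, 0.2723352015018463), 0.04181439429521561)
 dish ray enc ((0.5537170171737671, 0.27234816551208496), 0.04542667418718338)
```

View pics/scene2.png

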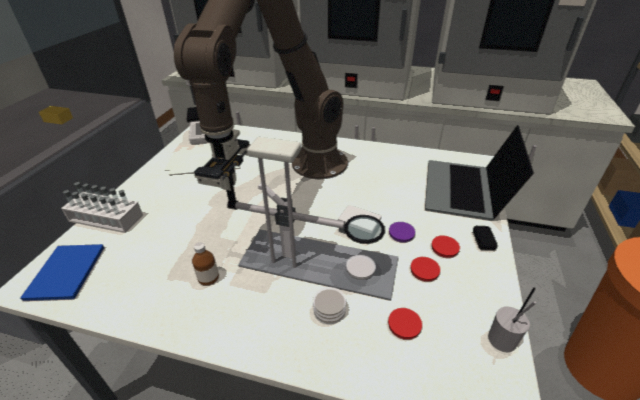

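```bash
python3 - <<'E'
from h import *
d=np.load('side0.npy',allow_pickle=True).item();a=cv2.resize(d['img'][170:260,260:360],None,fx=4,fy=4,interpolation=cv2.INTER_CUBIC)
d=np.load('side2.npy',allow_pickle=True).item();b=cv2.resize(d['img'][170:260,260:360],None,fx=4,fy=4,interpolation=cv2.INTER_CUBIC)
cv2.imwrite('pics/sz.png',np.hstack([a,b]))
d=np.load('scene2.npy',allow_pickle=True).item();cv2.imwrite('pics/scz.png',cv2.resize(d['img'][200:300,320:420],None,fx=5,fy=5,interpolation=cv2.INTER_CUBIC))
E
```

```text
(no output)
```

View pics/sz.png

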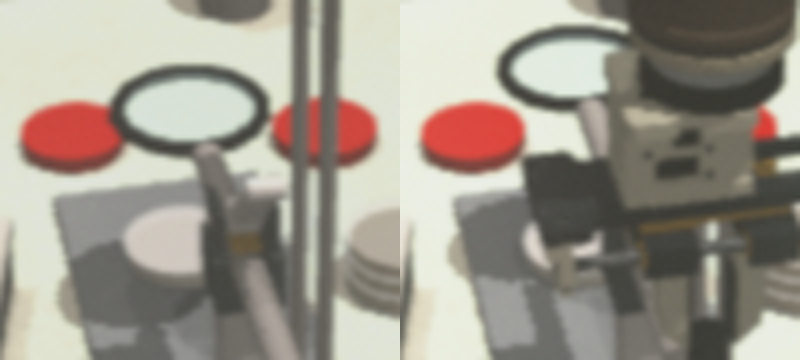

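View pics/scz.png

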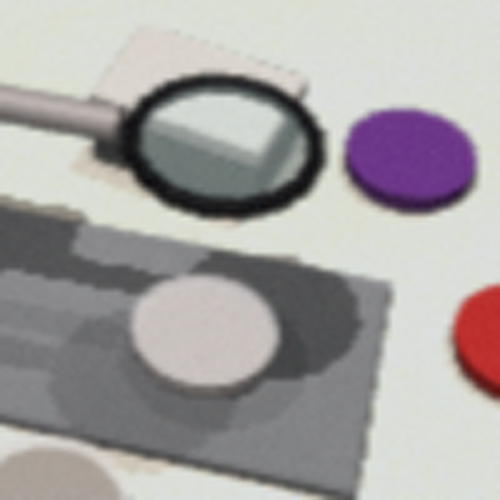

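```bash
python3 - <<'E'
from h import *
d=np.load('side0.npy',allow_pickle=True).item()
print('side ring0',ray(d,307.2-.4,197.5-.4,.18),'dish',ray(d,306.3-.4,229.8-.4,.029))
c=np.load('scene2.npy',allow_pickle=True).item()
g=lambda x,y:(320+x/5-.4,200+y/5-.4)
# ring outer: l120 r325 t73 b217 ; dish top l131 r280 t275 b388
print('scene ring2',ray(c,*g(222.5,145),.18),'dish',ray(c,*g(205.5,330.5),.029))
# bright dish-top ellipse fit
hsv=cv2.cvtColor(c['img'],cv2.COLOR_BGR2HSV)
m=np.zeros((400,640),np.uint8); m[250:282,342:380]=(c['img'][250:282,342:380].min(2)>150)*255
cs,_=cv2.findContours(m,cv2.RETR_EXTERNAL,cv2.CHAIN_APPROX_NONE);k=max(cs,key=cv2.contourArea);e=cv2.fitEllipse(k);print(e,ray(c,*e[0],.029))
m=np.zeros((400,640),np.uint8); s=np.s_[208:248,343:390]; m[s]=(c['img'][s].max(2)<75)*255
cs,_=cv2.findContours(m,cv2.RETR_EXTERNAL,cv2.CHAIN_APPROX_NONE);k=max(cs,key=cv2.contourArea);e=cv2.fitEllipse(k);print(e,ray(c,*e[0],.18))
E
```

```text
side ring0 [0.56410559 0.2271328  0.18      ] dish [0.56988915 0.28163009 0.029     ]
scene ring2 [0.5668342  0.28434904 0.18      ] dish [0.56943584 0.28382627 0.029     ]
((360.15045166015625, 265.5471496582031), (21.042932510375977, 28.47028350830078), 97.91315460205078) [0.56925359 0.28210366 0.029     ]
((363.738525390625, 228.84091186523438), (26.86631202697754, 40.38737106323242), 95.1963882446289) [0.56805971 0.28354185 0.18      ]
```

The lens now lies over the dish: the scene view gives a +0.5 to +1.5 mm offset and the side view about +4 mm. I'll release and rise.

move_arm(steps="0 0 0 0 0; 0 0 0 0 0; 0 0 0 0 0; 0 0 0 0 0; 0 0 0 0 0; 0 0 0 0 0; -0.05 0 0 0 0; -0.09 0 0 0 0; -0.13 0 0 0 0; -0.17 0 0 0 0")

```text
clock: 5.27
position: [0.5576, -0.1216, 0.3756]
ee_rot: [0.02, 1.571, -0.02]
force: [1.7, -0.2, -0.8]
width: 0.92
```

```bash
python3 t.py .48 -.25 .45
```

```text
p [ 0.5576 -0.1216  0.3756] q [ 0.48   0.302 -0.503  1.345  0.144  1.531 -0.035] F [ 1.7 -0.2 -0.8] tau [-0.04 -0.23 -0.01] w 0.92 t 5.2667
tilt deg 0.01
[[-0.0, 0.026, 1.0], [-0.0, 1.0, -0.026], [-1.0, -0.0, -0.0]]
tool shift [-0.0744 -0.1304 -0.0742]
turn to z=+X -0.006
```

move_arm(steps="-0.04 -0.04 -0.02 0 255; -0.08 -0.08 -0.04 0 255; -0.12 -0.12 -0.06 0 255; -0.16 -0.12 -0.06 0 255; -0.20 -0.12 -0.06 0 255; -0.24 -0.12 -0.06 0 255; -0.28 -0.12 -0.06 0 255; -0.32 -0.12 -0.06 0 255; -0.36 -0.12 -0.06 0 255; -0.36 -0.12 -0.06 0 255")

```text
clock: 6.1
position: [0.4906, -0.2351, 0.5938]
ee_rot: [0.01, 1.543, -0.03]
force: [1.3, -0.5, -1.2]
width: 0.293
```

```bash
python3 t.py
```

```text
p [ 0.4906 -0.2351  0.5938] q [ 0.097  0.265  0.412  0.862 -0.117  2.002  0.418] F [ 1.3 -0.5 -1.2] tau [ 0.03 -0.13  0.03] w 0.293 t 6.1
tilt deg 1.78
[[0.028, 0.026, 0.999], [-0.014, 1.0, -0.025], [-1.0, -0.013, 0.028]]
```

move_arm(steps="-0.05 0 0 0 255; -0.10 0 0 0 255; -0.10 0 0 0 255; -0.10 0 0 0 255")

```text
clock: 6.43
position: [0.4773, -0.2288, 0.6205]
ee_rot: [-0.007, 1.496, -0.046]
force: [0.1, 0.2, 0.5]
width: 0.023
```

```bash
python3 t.py
```

```text
p [ 0.4773 -0.2288  0.6205] q [ 0.04   0.216  0.464  0.861 -0.11   2.002  0.414] F [0.1 0.2 0.5] tau [ 0.07 -0.03  0.04] w 0.023 t 6.4333
tilt deg 4.71
[[0.074, 0.027, 0.997], [-0.035, 0.999, -0.024], [-0.997, -0.033, 0.075]]
```

move_arm(steps="0.04 0 0 0 255; 0.08 0 0 0 255; 0.08 0 0 0 255; 0.08 0 0 0 255")

```text
clock: 6.77
position: [0.4824, -0.2308, 0.5379]
ee_rot: [-0.005, 1.503, -0.044]
force: [0.7, 0.5, 2.7]
width: 0.007
```

```bash
python3 t.py
```

```text
p [ 0.4824 -0.2308  0.5379] q [ 0.002  0.158  0.439  1.137 -0.068  1.787  0.392] F [0.7 0.5 2.7] tau [ 0.08 -0.05  0.  ] w 0.007 t 6.7667
tilt deg 4.24
[[0.067, 0.026, 0.997], [-0.032, 0.999, -0.024], [-0.997, -0.03, 0.067]]
```

```bash
python3 t.py .43 .04 .56
```

```text
p [ 0.4824 -0.2308  0.5379] q [ 0.002  0.158  0.439  1.137 -0.068  1.787  0.392] F [0.7 0.5 2.7] tau [ 0.08 -0.05  0.  ] w 0.007 t 6.7667
tilt deg 4.24
[[0.067, 0.026, 0.997], [-0.032, 0.999, -0.024], [-0.997, -0.03, 0.067]]
tool shift [-0.0341  0.2685 -0.0573]
turn to z=+X -0.006
```

move_arm(steps="-0.034 0.2685 -0.057 -1.57 255; -0.034 0.2685 -0.057 -1.57 255; -0.034 0.2685 -0.057 -1.57 255; -0.034 0.2685 -0.057 -1.57 255; -0.034 0.2685 -0.057 -1.57 255; -0.034 0.2685 -0.057 -1.57 255; -0.034 0.2685 -0.057 -1.57 255; -0.034 0.2685 -0.057 -1.57 255; -0.034 0.2685 -0.057 -1.57 255; -0.034 0.2685 -0.057 -1.57 255")

```text
clock: 7.6
position: [0.4333, 0.0398, 0.5663]
ee_rot: [-1.008, 1.301, 0.887]
force: [-0.2, -0.3, -0.2]
width: 0.008
```

```bash
python3 t.py .43 .04 .56
```

```text
p [0.4333 0.0398 0.5663] q [-0.366 -0.011  0.1    1.238  0.056  1.845  0.982] F [-0.2 -0.3 -0.2] tau [ 0.07 -0.11  0.06] w 0.008 t 7.6
tilt deg 5.02
[[0.081, -0.939, 0.334], [-0.032, 0.332, 0.943], [-0.996, -0.087, -0.003]]
tool shift [ 0.006   0.0037 -0.0009]
turn to z=+X 1.249
```

move_arm(steps="-0.04 0 0 -0.32 255; -0.08 0 0 -0.32 255; -0.12 0 0 -0.32 255; -0.16 0 0 -0.32 255; -0.2 0 0 -0.32 255; -0.24 0 0 -0.32 255; -0.28 0 0 -0.32 255; -0.32 0 0 -0.32 255; -0.36 0 0 -0.32 255; -0.40 0 0 -0.32 255")

```text
clock: 8.43
position: [0.43, 0.0419, 0.6433]
ee_rot: [-1.259, 1.151, 1.091]
force: [-0.6, 0.2, 0.8]
width: 0.005
```

```bash
python3 t.py
```

```text
p [0.43   0.0419 0.6433] q [-0.626  0.005  0.362  1.026  0.058  2.003  1.306] F [-0.6  0.2  0.8] tau [ 0.1  -0.03  0.04] w 0.005 t 8.4333
tilt deg 6.88
[[0.117, -0.993, 0.029], [-0.024, 0.026, 0.999], [-0.993, -0.118, -0.021]]
```

move_arm(steps="-0.1 -0.04 0 0 255; -0.2 -0.08 0 0 255; -0.3 -0.12 0 0 255; -0.4 -0.16 0 0 255; -0.4 -0.2 0 0 255; -0.4 -0.24 0 0 255; -0.4 -0.28 0 0 255; -0.4 -0.32 0 0 255; -0.4 -0.36 0 0 255; -0.4 -0.4 0 0 255")

```text
clock: 9.27
position: [0.5332, 0.0376, 0.6562]
ee_rot: [-1.279, 1.112, 1.061]
force: [-0.9, 0.9, 0.2]
width: 0.007
```

```bash
python3 t.py
```

```text
p [0.5332 0.0376 0.6562] q [-0.615  0.204  0.628  0.806 -0.107  2.003  1.487] F [-0.9  0.9  0.2] tau [ 0.12  0.05 -0.03] w 0.007 t 9.2667
tilt deg 9.5
[[0.164, -0.986, 0.026], [-0.021, 0.022, 1.0], [-0.986, -0.164, -0.017]]
```

move_arm(steps="-0.4 0.07 0 0 255; -0.4 0.07 0 0 255; -0.4 0.07 0 0 255; -0.4 0.07 0 0 255; -0.4 0.07 0 0 255; -0.4 0.07 0 0 255; -0.4 0.07 0 0 255; -0.4 0.07 0 0 255; -0.4 0.07 0 0 255; -0.4 0.07 0 0 255")

```text
clock: 10.1
position: [0.4702, 0.0389, 0.684]
ee_rot: [-1.294, 1.078, 1.028]
force: [-1.0, -0.7, -0.2]
width: 0.004
```

```bash
python3 t.py
```

```text
p [0.4702 0.0389 0.684 ] q [-1.372  0.065  1.318  0.915 -0.035  2.003  1.465] F [-1.  -0.7 -0.2] tau [ 0.09  0.17 -0.02] w 0.004 t 10.1
tilt deg 12.0
[[0.207, -0.978, 0.027], [-0.019, 0.024, 1.0], [-0.978, -0.208, -0.013]]
```

move_arm(steps="-0.4 0 0 0 255; -0.4 0 0 0 255; -0.4 0 0 0 255; -0.4 0 0 0 255; -0.4 0 0 0 255; -0.4 0 0 0 255; -0.4 0 0 0 255; -0.4 0 0 0 255; -0.4 0 0 0 255; -0.4 0 0 0 255")

```text
clock: 10.93
position: [0.4558, 0.0363, 0.7032]
ee_rot: [-1.307, 1.031, 1.0]
force: [0.5, 0.2, 0.7]
width: 0.005
```

```bash
python3 t.py
```

```text
p [0.4558 0.0363 0.7032] q [-0.693  0.005  0.446  0.885  0.074  2.003  1.34 ] F [0.5 0.2 0.7] tau [0.06 0.09 0.04] w 0.005 t 10.9333
tilt deg 14.74
[[0.254, -0.967, 0.023], [-0.007, 0.021, 1.0], [-0.967, -0.254, -0.002]]
```

move_arm(steps="-0.4 0 0 0 255; -0.4 0 0 0 255; -0.4 0 0 0 255")

```text
clock: 11.18
position: [0.4442, 0.0333, 0.7184]
ee_rot: [-1.315, 0.999, 0.978]
force: [-0.4, -1.9, 0.6]
width: 0.007
```

move_arm(steps="-0.4 0 0 0 255; -0.4 0 0 0 255; -0.4 0 0 0 255")

```text
clock: 11.43
position: [0.4308, 0.0299, 0.7324]
ee_rot: [-1.321, 0.971, 0.959]
force: [-0.2, -0.8, -0.1]
width: 0.006
```

```bash
python3 t.py
```

```text
p [0.4308 0.0299 0.7324] q [ 0.085 -0.006 -0.339  0.829  0.078  2.003  1.339] F [-0.2 -0.8 -0.1] tau [0.02 0.22 0.05] w 0.006 t 11.4333
tilt deg 18.49
[[0.317, -0.948, 0.019], [0.007, 0.023, 1.0], [-0.948, -0.317, 0.014]]
```

move_arm(steps="-0.4 0 0 0 255; -0.4 0 0 0 255; -0.4 0 0 0 255")

```text
clock: 11.68
position: [0.4179, 0.0262, 0.7439]
ee_rot: [-1.326, 0.949, 0.944]
force: [0.1, -0.2, 0.4]
width: 0.002
```

move_arm(steps="-0.4 0 0 0 255; -0.4 0 0 0 255; -0.4 0 0 0 255")

```text
clock: 11.93
position: [0.4042, 0.0219, 0.7553]
ee_rot: [-1.33, 0.929, 0.929]
force: [-0.8, -0.2, 1.4]
width: 0.002
```

move_arm(steps="-0.4 0 0 0 255; -0.4 0 0 0 255; -0.4 0 0 0 255")

```text
clock: 12.18
position: [0.3777, 0.016, 0.775]
ee_rot: [-1.338, 0.898, 0.884]
force: [0.1, 0.3, -0.3]
width: 0.001
```

```bash
python3 t.py
```

```text
p [0.3777 0.016  0.775 ] q [ 0.721 -0.109 -0.694  0.802 -0.099  2.003  1.49 ] F [ 0.1  0.3 -0.3] tau [0.08 0.29 0.02] w 0.001 t 12.1833
tilt deg 23.98
[[0.406, -0.913, 0.029], [0.014, 0.038, 0.999], [-0.914, -0.405, 0.028]]
```

move_arm(steps="-0.37 -0.2 0 0 255; -0.37 -0.2 0 0 255; -0.37 -0.2 0 0 255")

```text
clock: 12.43
position: [0.4006, 0.0187, 0.7985]
ee_rot: [-1.361, 0.85, 0.861]
force: [1.0, 0.3, -0.1]
width: 0.005
```

move_arm(steps="-0.37 -0.2 0 0 255; -0.37 -0.2 0 0 255; -0.37 -0.2 0 0 255")

```text
clock: 12.68
position: [0.4114, 0.0107, 0.8205]
ee_rot: [-1.368, 0.818, 0.819]
force: [0.1, 7.9, -1.5]
width: 0.005
```

```bash
python3 t.py
```

```text
p [0.4114 0.0107 0.8205] q [ 1.245 -0.029 -1.268  0.633 -0.037  2.003  1.487] F [ 0.1  7.9 -1.5] tau [0.55 0.45 0.32] w 0.005 t 12.6833
tilt deg 29.46
[[0.491, -0.871, 0.02], [0.021, 0.035, 0.999], [-0.871, -0.491, 0.035]]
```

The tool is now tilted 29° forward, and that tilt is kept in the commanded pose. I'll go to a point behind the lever's grip side along the tool axis.

```bash
python3 t.py .442 -.060 .473
```

```text
p [0.4114 0.0107 0.8205] q [ 1.245 -0.029 -1.268  0.633 -0.037  2.003  1.487] F [ 0.1  7.9 -1.5] tau [0.55 0.45 0.32] w 0.005 t 12.6833
tilt deg 29.46
[[0.491, -0.871, 0.02], [0.021, 0.035, 0.999], [-0.871, -0.491, 0.035]]
tool shift [ 0.3161  0.1414 -0.0823]
turn to z=+X 1.571
```

move_arm(steps="0.316 0.1414 -0.0823 0 255; 0.316 0.1414 -0.0823 0 255; 0.316 0.1414 -0.0823 0 255; 0.316 0.1414 -0.0823 0 255; 0.316 0.1414 -0.0823 0 255; 0.316 0.1414 -0.0823 0 255; 0.316 0.1414 -0.0823 0 255; 0.316 0.1414 -0.0823 0 255; 0.316 0.1414 -0.0823 0 255; 0.316 0.1414 -0.0823 0 255")

```text
clock: 13.52
position: [0.4403, -0.0563, 0.4678]
ee_rot: [-1.368, 0.816, 0.83]
force: [1.0, 0.5, -0.5]
width: 0.005
```

```bash
python3 t.py .442 -.060 .473; python3 - <<'E'
from h import *
for n in ('scene','side'):
    d=get(n); cv2.imwrite(f'pics/{n}3.png',d['img']); np.save(f'{n}3.npy',d,allow_pickle=True)
E
```

```text
p [ 0.4403 -0.0563  0.4678] q [ 1.194 -0.375 -0.643  1.802 -0.528  1.233  2.159] F [ 1.   0.5 -0.5] tau [0.07 0.37 0.01] w 0.005 t 13.5167
tilt deg 29.13
[[0.486, -0.874, 0.012], [0.027, 0.029, 0.999], [-0.873, -0.485, 0.038]]
tool shift [-0.0038 -0.0041 -0.0035]
turn to z=+X 1.579
```

View pics/scene3.png

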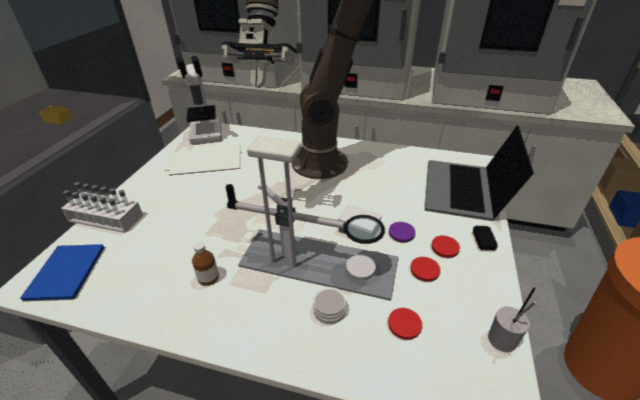

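View pics/side3.png

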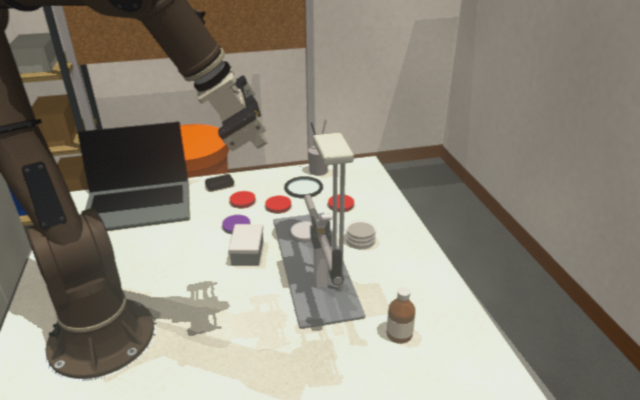

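The views show the lever still open at about (262,190) in the scene view, with the lens at (363,228). The tilted gripper is clear. I'll check the lens, the dish and the finger thickness.

```bash
python3 - <<'E'
from h import *
from m import meas
from scipy.spatial.transform import Rotation as R
o=arm.observe(); M=R.from_rotvec(o['ee_rot']).as_matrix(); p=o['position']
for n in('scene','side'):
    d=np.load(n+'3.npy',allow_pickle=True).item(); meas(d,n); P=pts(d); T=(P-p)@M
    m=(d['z_map']>0)&(np.abs(T[...,1])<.06)&(np.abs(T[...,2])<.1)&(T[...,0]<.02)&(T[...,0]>-.2); Q=T[m]
    for b in np.arange(.02,-.2,-.01):
        q=Q[(Q[:,0]<=b)&(Q[:,0]>b-.01)]
        if len(q)>3: print(f'{b:.2f}',len(q),'y',q[:,1].min().round(3),q[:,1].max().round(3),'z',q[:,2].min().round(3),q[:,2].max().round(3))
d=np.load('side3.npy',allow_pickle=True).item();P=pts(d);m=(d['z_map']>0)&(P[...,2]>.22)&(P[...,2]<.3)&(P[...,1]>-.06)&(P[...,1]<.08)&(P[...,0]<.585)&(P[...,0]>.53);Q=P[m];k=Q[:,2].argsort()[::-1];print(Q[k][::12].round(3).tolist())
E
```

```text
scene
 ring [0.50586027 0.254395  ] [0.6253451  0.34251317] [0.56557462 0.28392302] 0.05872925576677438
 dish ((0.5683258771896362, 0.2847854793071747), 0.046065740287303925)
 dish ray enc ((0.570825457572937, 0.28375715017318726), 0.047562941908836365)
-0.03 7 y -0.012 0.01 z -0.003 0.004
-0.04 40 y -0.015 0.007 z -0.011 0.014
-0.05 56 y -0.016 0.009 z -0.015 0.019
-0.06 57 y -0.015 0.009 z -0.016 0.02
-0.07 60 y -0.015 0.009 z -0.017 0.019
-0.08 65 y -0.016 0.008 z -0.019 0.021
-0.09 66 y -0.017 0.009 z -0.028 0.021
-0.10 225 y -0.04 0.034 z -0.087 0.088
-0.11 341 y -0.042 0.038 z -0.088 0.088
-0.12 213 y -0.041 0.036 z -0.092 0.093
-0.13 338 y -0.041 0.035 z -0.091 0.095
-0.14 264 y -0.04 0.027 z -0.091 0.096
-0.15 92 y -0.029 0.021 z -0.048 0.019
-0.16 126 y -0.026 0.028 z -0.05 0.018
-0.17 116 y -0.026 0.02 z -0.052 0.019
-0.18 112 y -0.026 0.02 z -0.048 0.018
-0.19 163 y -0.04 0.027 z -0.049 0.018
side
 ring [0.5090931  0.25611627] [0.6240717  0.34931886] [0.56676211 0.28953383] 0.05836563800613322
 dish ((0.5698103904724121, 0.2817392349243164), 0.048292163759469986)
 dish ray
[... 245 characters left out ...]
39 z -0.092 0.083
-0.11 306 y -0.035 0.039 z -0.091 0.082
-0.12 303 y -0.035 0.038 z -0.096 0.089
-0.13 271 y -0.035 0.038 z -0.099 0.089
-0.14 705 y -0.035 0.038 z -0.099 0.094
-0.15 186 y -0.023 0.025 z -0.055 0.016
-0.16 159 y -0.022 0.023 z -0.053 0.013
-0.17 163 y -0.023 0.023 z -0.054 -0.004
-0.18 146 y -0.021 0.023 z -0.054 0.002
-0.19 257 y -0.035 0.039 z -0.054 0.008
[[0.553, -0.015, 0.283], [0.57, -0.015, 0.28], [0.553, -0.017, 0.279], [0.569, -0.018, 0.277], [0.554, -0.02, 0.275], [0.566, -0.022, 0.272], [0.57, -0.008, 0.258], [0.552, 0.01, 0.249], [0.557, 0.012, 0.238], [0.555, 0.022, 0.229], [0.56, 0.025, 0.226], [0.582, 0.031, 0.225], [0.569, 0.029, 0.222], [0.56, 0.056, 0.22]]
```

```bash
python3 - <<'E'
from h import *
from scipy.spatial.transform import Rotation as R
o=arm.observe(); M=R.from_rotvec(o['ee_rot']).as_matrix(); p=o['position']
out=[]
for n in('scene','side'):
    d=np.load(n+'3.npy',allow_pickle=True).item(); im=d['img']; u,v=proj(d,p); u2,v2=proj(d,p-.03*M[:,0]); print(n,u,v,u2,v2)
    u0=int(u);v0=int(v); y0=max(0,v0-60);x0=max(0,u0-50); c=cv2.resize(im[y0:y0+80,x0:x0+100],None,fx=4,fy=4,interpolation=cv2.INTER_CUBIC)
    cv2.circle(c,(int((u-x0+.5)*4),int((v-y0+.5)*4)),3,(0,0,255),-1);cv2.circle(c,(int((u2-x0+.5)*4),int((v2-y0+.5)*4)),3,(0,255,0),-1);out.append(c)
cv2.imwrite('pics/tip.png',np.hstack(out))
E
```

```text
scene 256.8292292441757 101.17317713715283 257.4871660414506 90.03849143732901
side 272.9607760038933 156.97518914469353 265.110876383053 146.2818898544857
```

View pics/tip.png

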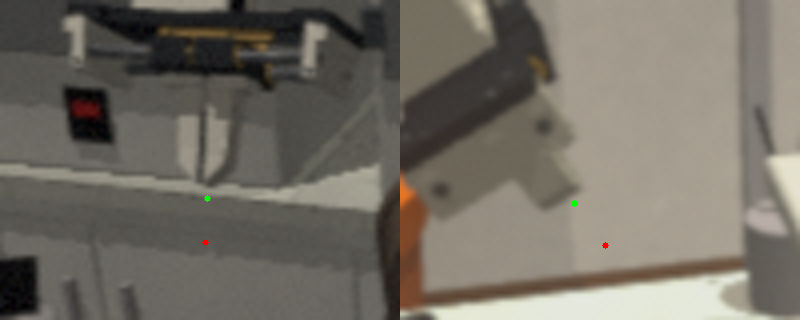

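The rendered fingertips sit about 29 mm behind the reported TCP in both views, which disagrees with the text. I'll plan for the visible tip, keeping the path clear for either case.

```bash
python3 t.py .577 -.054 .227
```

```text
p [ 0.4396 -0.056   0.4671] q [ 1.195 -0.373 -0.644  1.801 -0.528  1.236  2.158] F [-0.7 -0.7  0.9] tau [0.1  0.44 0.02] w 0.004 t 13.6167
tilt deg 28.96
[[0.483, -0.875, 0.013], [0.029, 0.031, 0.999], [-0.875, -0.482, 0.041]]
tool shift [ 0.2765 -0.0044 -0.006 ]
turn to z=+X 1.579
```

move_arm(steps="0.04 -0.004 -0.006 0 255; 0.08 -0.004 -0.006 0 255; 0.12 -0.004 -0.006 0 255; 0.16 -0.004 -0.006 0 255; 0.2 -0.004 -0.006 0 255; 0.23 -0.004 -0.006 0 255; 0.25 -0.004 -0.006 0 255; 0.265 -0.004 -0.006 0 255; 0.2765 -0.004 -0.006 0 255; 0.2765 -0.004 -0.006 0 255")

```text
clock: 14.45
position: [0.5826, -0.0559, 0.2326]
ee_rot: [-1.368, 0.815, 0.827]
force: [-0.2, 0.5, -0.3]
width: 0.006
```

```bash
python3 t.py .577 -.054 .227; python3 - <<'E'
from h import *
for n in ('scene','side'):
    d=get(n); cv2.imwrite(f'pics/{n}4.png',d['img']); np.save(f'{n}4.npy',d,allow_pickle=True)
a=np.load('scene4.npy',allow_pickle=True).item()['img'][130:250,200:330];b=np.load('side4.npy',allow_pickle=True).item()['img'][150:270,270:400]
cv2.imwrite('pics/z4.png',np.hstack([cv2.resize(x,None,fx=3,fy=3,interpolation=cv2.INTER_CUBIC) for x in(a,b)]))
E
```

```text
p [ 0.5826 -0.0559  0.2326] q [ 1.023  0.191 -1.087  2.05   0.311  0.504  1.3  ] F [-0.2  0.5 -0.3] tau [ 0.05  0.42 -0.01] w 0.006 t 14.45
tilt deg 29.3
[[0.489, -0.872, 0.013], [0.027, 0.03, 0.999], [-0.872, -0.488, 0.038]]
tool shift [0.0022 0.0076 0.0016]
turn to z=+X 1.578
```

View pics/z4.png

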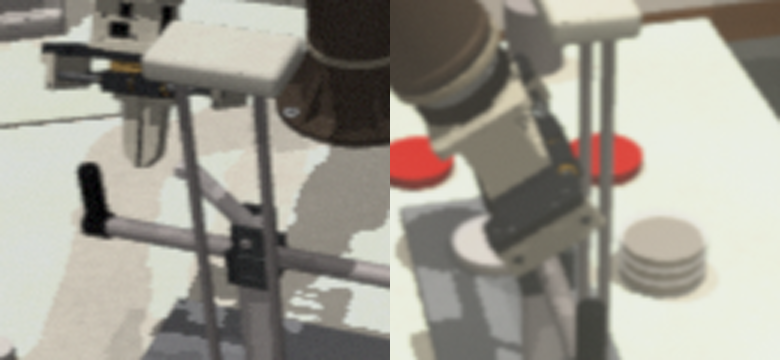

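```bash
python3 - <<'E'
from h import *
from scipy.spatial.transform import Rotation as R
o=arm.observe(); M=R.from_rotvec(o['ee_rot']).as_matrix(); p=o['position']
d=np.load('scene4.npy',allow_pickle=True).item(); P=pts(d); T=(P-p)@M
m=(d['z_map']>0)&(abs(T[...,1])<.04)&(abs(T[...,2])<.03)&(T[...,0]<.02)&(T[...,0]>-.09)
Q=P[m]; t=T[m]
for b in np.arange(.02,-.09,-.01):
    k=(t[:,0]<=b)&(t[:,0]>b-.01)
    if k.sum()>2: print(f'{b:.2f}',k.sum(),Q[k].min(0).round(3),Q[k].max(0).round(3))
m=(d['z_map']>0)&(P[...,2]>.228)&(P[...,2]<.3)&(P[...,1]>-.026)&(P[...,1]<.06)&(abs(P[...,0]-.563)<.03)
Q=P[m];k=Q[:,2].argsort()[::-1];print(Q[k][::12].round(3).tolist())
E
```

```text
-0.03 6 [ 0.556 -0.059  0.262] [ 0.575 -0.051  0.274]
-0.04 34 [ 0.553 -0.069  0.267] [ 0.574 -0.042  0.283]
-0.05 52 [ 0.545 -0.075  0.277] [ 0.569 -0.039  0.293]
-0.06 53 [ 0.544 -0.075  0.287] [ 0.564 -0.038  0.301]
-0.07 57 [ 0.536 -0.077  0.293] [ 0.561 -0.037  0.31 ]
-0.08 54 [ 0.534 -0.078  0.303] [ 0.555 -0.037  0.319]
[[0.561, -0.015, 0.28], [0.571, -0.021, 0.272], [0.564, 0.005, 0.265], [0.562, 0.004, 0.259], [0.572, 0.004, 0.256], [0.559, 0.014, 0.251], [0.571, 0.006, 0.248], [0.557, 0.022, 0.245], [0.571, 0.023, 0.241], [0.569, 0.032, 0.238], [0.569, 0.031, 0.234], [0.563, 0.035, 0.23]]
```

move_arm(steps="0.0138 0.0123 -0.0007 0 255; 0.0138 0.0123 -0.0007 0 255; 0.014 0.0125 0.006 0 255; 0.014 0.0125 0.012 0 255; 0.0144 0.013 0.018 0 255; 0.0144 0.013 0.022 0 255; 0.0144 0.0131 0.0252 0 255; 0.0144 0.0131 0.0252 0 255")

```text
clock: 15.22
position: [0.5776, -0.0285, 0.2156]
ee_rot: [-1.373, 0.812, 0.827]
force: [0.8, 0.4, -0.2]
width: 0.007
```

```bash
cat > look.py <<'E'
from h import *
import sys
from scipy.spatial.transform import Rotation as R
k=sys.argv[1]
o=arm.observe(); M=R.from_rotvec(o['ee_rot']).as_matrix(); p=o['position']
print('p',p.round(4),'F',o['force'].round(1),'q',o['joints'].round(2),'t',o['clock'])
d=get('scene'); np.save('scene%s.npy'%k,d,allow_pickle=True); e=get('side'); np.save('side%s.npy'%k,e,allow_pickle=True)
a=d['img'][130:250,200:330];b=e['img'][150:270,270:400]
cv2.imwrite('pics/z%s.png'%k,np.hstack([cv2.resize(x,None,fx=3,fy=3,interpolation=cv2.INTER_CUBIC) for x in(a,b)]))
E
python3 look.py 5
```

```text
p [ 0.5776 -0.0285  0.2156] F [ 0.8  0.4 -0.2] q [ 0.91  0.18 -1.03  2.1   0.39  0.46  1.17] t 15.2167
```

View pics/z5.png

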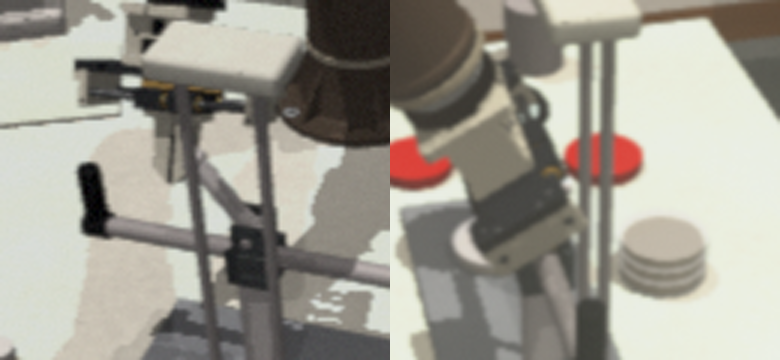

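The lever followed the visible finger: its end moved from (182,172) to (200,155) in the zoomed view. So the visible tip is the real one. Next I'll work out the push path.

```bash
cat > w.py <<'E'
from h import *
import sys
from scipy.spatial.transform import Rotation as R
o=arm.observe(); M=R.from_rotvec(o['ee_rot']).as_matrix()
for s in sys.argv[1:]:
    print(s,(M.T@(np.array(list(map(float,s.split(','))))-o['position'])).round(4))
E
python3 w.py .578,-.005,.2175 .578,.025,.2195 .579,.066,.2195 .579,.088,.2195 .579,.109,.203
```

```text
.578,-.005,.2175 [-0.0011 -0.0012  0.0242]
.578,.025,.2195 [-0.0021 -0.0014  0.0542]
.579,.066,.2195 [-0.0005 -0.0012  0.0952]
.579,.088,.2195 [ 0.     -0.0006  0.1172]
.579,.109,.203 [0.0149 0.0081 0.1376]
```

move_arm(steps="0 -0.001 0.01 0 255; -0.001 -0.001 0.02 0 255; -0.001 -0.001 0.03 0 255; -0.002 -0.001 0.04 0 255; -0.002 -0.001 0.05 0 255; -0.002 -0.001 0.058 0 255; -0.001 -0.001 0.064 0 255; -0.001 -0.001 0.07 0 255; -0.001 -0.001 0.075 0 255; -0.001 -0.001 0.075 0 255")

```text
clock: 16.15
position: [0.5785, 0.0466, 0.2191]
ee_rot: [-1.372, 0.812, 0.828]
force: [0.1, 0.4, -0.4]
width: 0.005
```

```bash
python3 look.py 6
```

```text
p [0.5785 0.0466 0.2191] F [ 0.1  0.4 -0.4] q [ 0.66  0.16 -0.98  2.09  0.52  0.5   0.88] t 16.15
```

View pics/z6.png

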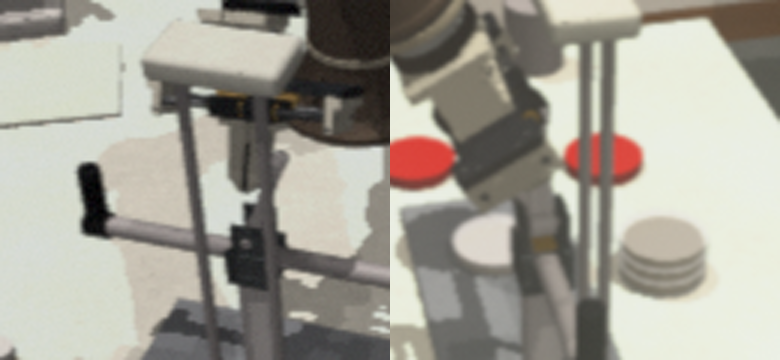

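The lever is past upright, with its end at (280,155) in the zoomed view. I'll continue through the cam's resistance.

```bash
python3 w.py .579,.066,.2195 .579,.088,.2195 .579,.108,.206 .579,.110,.198
```

```text
.579,.066,.2195 [ 0.0003 -0.0001  0.0205]
.579,.088,.2195 [0.0009 0.0005 0.0425]
.579,.108,.206 [0.0132 0.0076 0.062 ]
.579,.110,.198 [0.0202 0.0116 0.0637]
```

move_arm(steps="0 0 0.007 0 255; 0 0 0.014 0 255; 0 0 0.021 0 255; 0 0 0.028 0 255; 0 0 0.035 0 255; 0.001 0.0005 0.0425 0 255; 0.005 0.003 0.049 0 255; 0.009 0.005 0.056 0 255; 0.0132 0.0076 0.062 0 255; 0.0132 0.0076 0.062 0 255")

```text
clock: 17.08
position: [0.5787, 0.1082, 0.2052]
ee_rot: [-1.371, 0.814, 0.828]
force: [-0.4, 0.7, 0.9]
width: 0.005
```

```bash
python3 look.py 7;python3 w.py .579,.110,.198
```

```text
p [0.5787 0.1082 0.2052] F [-0.4  0.7  0.9] q [ 0.43  0.2  -0.92  2.09  0.7   0.54  0.57] t 17.0833
.579,.110,.198 [0.007  0.004  0.0019]
```

View pics/z7.png

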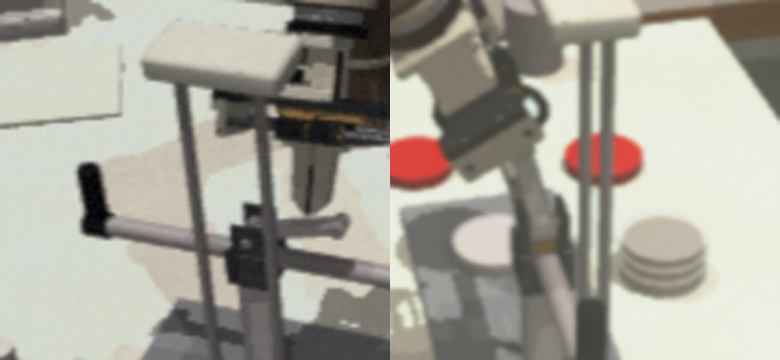

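The lever lies over to the lens side, with its end at (345,222) in the zoomed view. I'll press lightly to make sure it is on its stop.

move_arm(steps="0.004 0.002 0.001 0 255; 0.007 0.004 0.002 0 255; 0.010 0.0055 0.002 0 255; 0.010 0.0055 0.002 0 255")

```text
clock: 17.52
position: [0.5794, 0.1102, 0.1944]
ee_rot: [-1.372, 0.813, 0.826]
force: [-0.4, -0.5, 2.0]
width: 0.005
```

```bash
python3 look.py 8; python3 - <<'E'
from h import *
from m import meas
for n in('7','8'):
    d=np.load('scene%s.npy'%n,allow_pickle=True).item();P=pts(d)
    m=(d['z_map']>0)&(P[...,2]>.205)&(P[...,2]<.26)&(P[...,1]>.075)&(P[...,1]<.16)&(abs(P[...,0]-.563)<.02)
    Q=P[m];print(len(Q),np.polyfit(Q[:,1],Q[:,2],1),Q[Q[:,1].argsort()][::10].round(3).tolist())
    meas(d,n)
E
```

```text
p [0.5794 0.1102 0.1944] F [-0.4 -0.5  2. ] q [ 0.4   0.21 -0.89  2.11  0.76  0.53  0.51] t 17.5167
226 [0.19910808 0.21402981] [[0.571, 0.076, 0.222], [0.57, 0.081, 0.212], [0.573, 0.086, 0.219], [0.574, 0.089, 0.224], [0.564, 0.093, 0.253], [0.558, 0.096, 0.227], [0.565, 0.099, 0.251], [0.564, 0.102, 0.254], [0.56, 0.104, 0.255], [0.553, 0.106, 0.229], [0.567, 0.108, 0.247], [0.561, 0.11, 0.258], [0.565, 0.113, 0.233], [0.573, 0.115, 0.224], [0.568, 0.118, 0.253], [0.56, 0.121, 0.237], [0.557, 0.123, 0.254], [0.575, 0.125, 0.228], [0.559, 0.129, 0.234], [0.575, 0.134, 0.237], [0.567, 0.137, 0.239], [0.566, 0.14, 0.239], [0.576, 0.143, 0.236]]
7
 ring [0.50586027 0.254395  ] [0.6253451  0.34251317] [0.56557462 0.28392302] 0.05872925576677438
 dish ((0.5681854486465454, 0.2832569479942322), 0.046457622200250626)
 dish ray enc ((0.5703867077827454, 0.28364306688308716), 0.04713001474738121)
291 [0.06104191 0.22623509] [[0.564, 0.077, 0.221], [0.57, 0.081, 0.215], [0.572, 0.085, 0.222], [0.567, 0.09, 0.219], [0.559, 0.091, 0.252], [0.573, 0.094, 0.217], [0.555, 0.096, 0.257], [0.576, 0.098, 0.223], [0.561, 0.1, 0.223], [0.567, 0.102, 0.239], [0.563, 0.104, 0.243], [0.57, 0.106, 0.224], [0.567, 0.108, 0.226], [0.559, 0.109, 0.252], [0.566, 0.111, 0.244], [0.573, 0.112, 0.217], [0.571, 0.114, 0.219], [0.556, 0.116, 0.226], [0.557, 0.118, 0.26], [0.555, 0.12, 0.258], [0.575, 0.122, 0.22], [0.559, 0.124, 0.255], [0.554, 0.125, 0.255], [0.549, 0.127, 0.252], [0.573, 0.13, 0.217], [0.577, 0.134, 0.228], [0.56, 0.138, 0.23], [0.572, 0.141, 0.218], [0.557, 0.143, 0.225], [0.56, 0.147, 0.225]]
8
 ring [0.50586027 0.254395  ] [0.6253451  0.34251317] [0.56557462 0.28392302] 0.05872925576677438
 dish ((0.5685641169548035, 0.28332239389419556), 0.04643182083964348)
 dish ray enc ((0.5709686875343323, 0.2837943136692047), 0.04770433157682419)
```

View pics/z8.png

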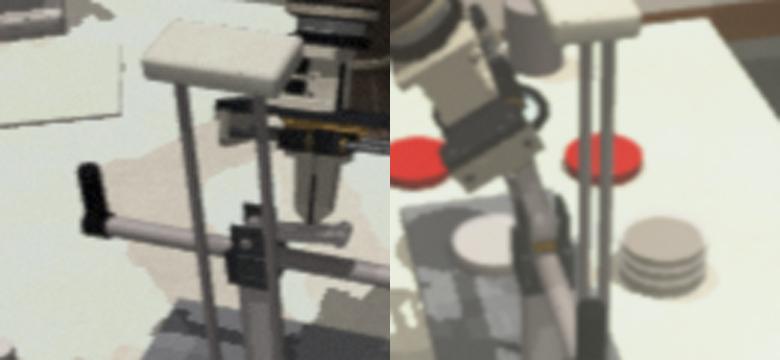

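The lever end dropped further. Its top is now at z ≈ 0.229, against 0.2306 expected at home. I'll press a little more to feel the stop.

move_arm(steps="0.003 0.0015 0 0 255; 0.005 0.003 0 0 255; 0.007 0.004 0 0 255; 0.007 0.004 0 0 255")

```text
clock: 17.95
position: [0.5818, 0.1106, 0.1922]
ee_rot: [-1.377, 0.809, 0.818]
force: [-37.8, -13.5, 63.1]
width: 0.003
```

```bash
python3 t.py
```

```text
p [0.5818 0.1106 0.1922] q [ 0.379  0.218 -0.877  2.116  0.793  0.521  0.476] F [-37.8 -13.5  63.1] tau [-2.18  1.34 -1.17] w 0.003 t 17.95
tilt deg 29.91
[[0.498, -0.867, 0.012], [0.022, 0.027, 0.999], [-0.867, -0.498, 0.032]]
```

That is the stop (63 N). I'll retreat along the tool axis.

move_arm(steps="-0.01 0 0 0 255; -0.03 0 0 0 255; -0.06 0 0 0 255; -0.1 0 0 0 255; -0.14 0 0 0 255; -0.18 0 0 0 255; -0.22 0 0 0 255; -0.25 0 0 0 255; -0.25 0 0 0 255; -0.25 0 0 0 255")

```text
clock: 18.78
position: [0.457, 0.1046, 0.4078]
ee_rot: [-1.375, 0.81, 0.821]
force: [0.1, -0.4, -0.6]
width: 0.008
```

```bash
python3 look.py 9; python3 - <<'E'
from h import *
from m import meas
for n in('scene','side'):
    d=np.load(n+'9.npy',allow_pickle=True).item();P=pts(d);cv2.imwrite('pics/%s9.png'%n,d['img'])
    m=(d['z_map']>0)&(P[...,2]>.205)&(P[...,2]<.26)&(P[...,1]>.075)&(P[...,1]<.16)&(abs(P[...,0]-.563)<.02)
    Q=P[m];print(len(Q),np.polyfit(Q[:,1],Q[:,2],1),Q.max(0));meas(d,n)
E
```

```text
p [0.457  0.1046 0.4078] F [ 0.1 -0.4 -0.6] q [ 0.61 -0.34 -0.75  1.92 -0.21  0.96  1.46] t 18.7833
172 [0.15130709 0.20524525] [0.57777338 0.14626686 0.23168168]
scene
 ring [0.50586027 0.254395  ] [0.6253451  0.34251317] [0.56557462 0.28392302] 0.05872925576677438
 dish ((0.568779468536377, 0.28249406814575195), 0.0464831218123436)
 dish ray enc ((0.570280909538269, 0.2832622528076172), 0.04704485088586807)
151 [0.15656444 0.20710491] [0.57525043 0.14347149 0.23287639]
side
 ring [0.5090931 0.2544398] [0.6240717  0.34931886] [0.5668533  0.28946535] 0.05845816867129697
 dish ((0.5648593902587891, 0.2830412983894348), 0.048181649297475815)
 dish ray enc ((0.5678991079330444, 0.2779644727706909), 0.05016665905714035)
```

View pics/scene9.png

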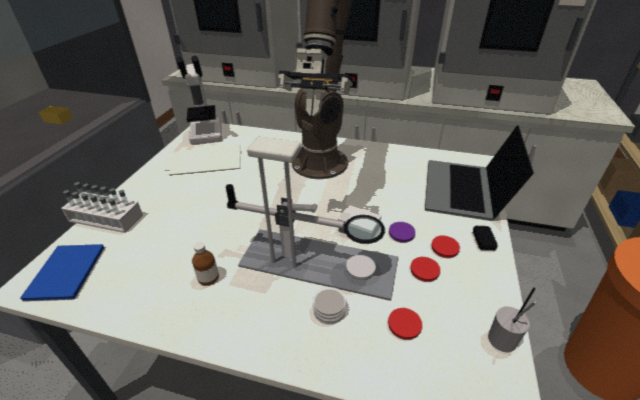

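View pics/z9.png

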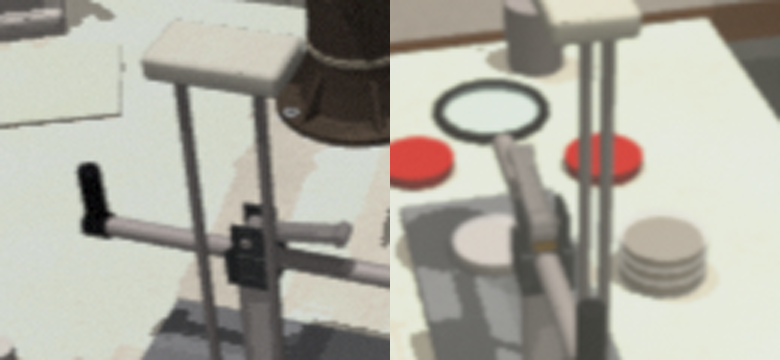

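```bash
python3 - <<'E'
from h import *
d=np.load('side9.npy',allow_pickle=True).item()
print(ray(d,303.7-.3,186.7-.3,.18))
m=np.zeros((400,640),np.uint8); s=np.s_[172:206,280:328]; m[s]=(d['img'][s].max(2)<80)*255
cs,_=cv2.findContours(m,cv2.RETR_EXTERNAL,cv2.CHAIN_APPROX_NONE);k=max(cs,key=cv2.contourArea);e=cv2.fitEllipse(k);print(e,ray(d,*e[0],.18))
for r in range(216,250,2): print(r,''.join(f'{v:4d}' for v in d['img'][r,286:312:2].min(1)))
E
```

```text
[0.56665533 0.28699306 0.18      ]
((296.69207763671875, 190.0533905029297), (10.683032989501953, 22.918781280517578), 104.45660400390625) [0.54370107 0.27149221 0.18      ]
216  217 210 190 183 181 171 156 154 152 151 147 146 113
218  154 146 141 139 139 140 146 146 145 145 145 145 127
220  115 105 103 102 103 109 115 128 148 154 156 153 136
222  103 102 102 102 103 117 147 170 182 194 197 196 172
224  102 102 103 109 150 185 198 200 200 200 201 203 180
226  101 102 105 155 197 200 199 198 198 198 197 194 130
228  103 103 123 189 200 197 198 198 198 198 200 194 122
230  103 100 129 195 198 198 199 200 200 199 200 195 121
232  102  97 109 183 199 200 200 200 199 199 200 194 122
234  103  98  94 136 189 199 199 200 199 199 199 197 134
236  103 101  94  98 124 167 190 197 199 200 200 195 138
238  102 103  99  93  95 102 116 135 145 153 151 144 110
240  129 124 116 114  97  92  95 100 102 107 106 105  98
242  151 151 133 103 102 101 117 129 120 113 117 120 117
244  152 151 143 109 103 104 124 149 142 134 133 127 123
246  150 151 146 112 105 103 120 150 153 148 143 128 124
248  151 151 150 129 104 104 109 143 152 152 151 144 135
```

```bash
python3 -c "
from cell import arm
print(arm.sign_off())"
```

```text
the job is handed in; nothing more can be done
None
```

I slid the tube about 58 mm by its grip until the lens was over the dish. I then pushed the cam lever over centre with closed, tilted fingers, pressed it onto its stop and backed away. The job was handed in at about 19 s of the 56 s allowed; the sign-off reports no verdict.

**Last checks**
- **Lever:** its slope measured 0.15 and its end top was at z ≈ 0.231 m. Both match the home position (81 degrees over). It pushed back with 63 N at the stop and stayed there after I withdrew.
- **Lens over dish:** about 0.5–1.5 mm off in the scene view, but about 4–5 mm off in the side view. The two views disagree, though both are within the 10 mm limit.
- **Dish and bystanders:** the dish measured where it was at the start. The bystanders look unmoved in the pictures, but I did not measure them again.
- **Robot:** clear of everything, with no force on the tool.

**Things that disagreed or may matter**
- **Tilting the tool:** the move command has no tilt, so I reached about 29 degrees by repeatedly commanding poses out of reach. The commanded pose kept the tilt this produced. During this joint 6 sat at its range end, reading 2.003 against a stated limit of 2.
- **Fingertip position:** the fingertips appear about 29 mm behind the reported TCP in the camera images. Contact with the lever confirmed it, so I worked from the visible tips.

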